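# Clear the hot mould and roll the glass to its mark

## Task

Use the hook tool to drag the hot metal mould, which stands in the way, by its rim into the painted square; never touch the mould with the gripper, and then put the hook back in its rest. After that, gently roll the glass cylinder along the bench by pushing its side, so that it comes to rest on the white painted band with its axis along the band and its whole length on it. It must not run past the band, leave the bench or touch the mould; leave the flask, can and wooden cup as they are, then let go of everything.

Things in the scene. Friction and masses are not known exactly. Their poses are not given: they have to be found in the camera images.
- glass_center (a point): Closed amber glass cylinder lying on the bench: 96 mm in diameter, 130 mm long, about 0.5 kg, too wide to grip. Point at its centre, 48 mm up; x is the cylinder's own axis (y and z turn as it rolls). It rolls at right angles to its axis and coasts on when the push slows: some 25 mm from 60 mm/s, 70 mm from 100 mm/s. It starts on one side of the mould, the band on the other.
- band: White band with a thin black edge painted flat on the bench, 200 mm long (its x) and 30 mm wide (its y), across two thin scribed lines that run along the rolling lane. Origin at its middle, on the bench. The glass must end standing on it, with the glass axis along the band's x.
- mould_center (a point): Hot cast metal mould: an open upright cup of dark metal, 104 mm in diameter over its rib (100 mm at the rim), 55 mm high, wall 7 mm (mouth 86 mm wide), floor 7 mm thick, about 0.55 kg. It stands between the glass and the band. Point on its axis half-way up, 27.5 mm above the bench; z up.
- square: White square outline painted flat on the bench, 150 mm over its sides, between the mould's place and the robot. Origin at its middle, on the bench, z up. The mould must end wholly within it.
- hook_grip (a point): Hook tool, 0.2 kg: wooden handle 120 mm long, 24 mm square, with a 10 mm round steel rod that goes on from its +x end and is bent straight down. Point at the handle's centre, 100 mm above the bench on the rest; x along the handle to the rod, z up. The down-turned prong is 130 mm along x from here, its tip 75 mm below here.
- hook_tip (a point): Lowest point of the hook's prong (round, 10 mm thick, vertical while the handle is level); axes as those of the handle.
- rest_seat (a point): Fixed steel rest: base 120 x 90 x 8 mm, two forks 90 mm apart along x (each 10 mm thick, about 65 mm wide, 116 mm high), their slots 36 mm wide with flared lips, open upwards. Point where the handle's centre lies when in the rest, 100 mm above the bench; x along the handle to the prong's side. Between the forks 80 mm of handle are free for the fingers.
- flask: Bystander: green steel flask, 72 mm in diameter, 195 mm high; origin at the centre of its underside.
- can: Bystander: plain aluminium can, 66 mm in diameter, 120 mm high; origin at the centre of its underside.
- block: Bystander: dark wooden shaping cup, 84 mm in diameter, 65 mm high, narrower at the foot; origin at the centre of its underside.
Not all that is in view belongs to the job. Of the things that look like the part that bears glass_center, the middle-sized one is meant. Leave any green or purple look-alike of the part that bears hook_grip alone.

How it is judged:
By the outcome, as a careful person would: the job done as asked, in the order asked, and still so for the second after the job is handed in, with the robot touching nothing.
It also fails if it takes over 72 s, if anything falls off the work surface, if the arm or the gripper's body presses on something with over 40 N, if the wrist force passes 120 N, or if a joint passes its speed limit or range.

## Robot

A 6-joint arm with a two-finger parallel gripper is mounted at the origin on the work surface. World frame = base frame: x ahead of the robot, y to its left, z up, the work surface at z = 0. Lengths are in mm, angles in rad, forces in N, time in s.
With the tool pointing down it reaches from about 350 to 775 mm from the base axis. Payload 7.3 kg.
Tool frame: the origin (TCP) lies at the very end of the fingers, on their centre line; the grasp point (between the pads) lies 19 mm behind it; x points along the fingers, y is the direction in which the jaws open and shut, and the axes are right-handed (so a half turn about x gives the same grasp; the last joint's range is limited). The gripper opens to 92 mm and grips with 3 to 60 N. Pads are 19 mm wide; open, the fingers measure 130 mm over their backs; the gripper's body (75 mm by 190 mm) begins 47 mm behind the grasp point.
Start: joints at [-1.29, 0.342, 1.524, -0, 1.275, -0.146], TCP at [217.353, -477.915, 226.741] pointing down, gripper open.
Joint ranges: [-2.53, 2.53], [-0.77, 2.02], [0.04, 2.7], [-1, 4.14], [0.28, 2.66], [-3.11, 3.11]. Speed limits (rad/s): [2.57, 2.57, 3.14, 3.14, 3.14, 3.14].

## Interface

Orientations are given as [roll, pitch, yaw] about the fixed x, y, z axes, in that order (R = Rz(yaw) Ry(pitch) Rx(roll)).
In Python, from plant import bot gives the robot as it stands.
- The arm moves only by the tool step_arm, never from a script. Its argument "targets" is a list that holds one entry, the list of rows, each a list of 4 numbers: the shift along the tool's x, y, z in m, then the turn about the tool's x in degrees. A call has exactly 5 rows; each row is the pose to reach, as a shift and turn from the pose measured when the call began, along the tool's axes at that moment; what a row does not reach only later rows make up. A row lasts 1/12 s, in which the tool goes at most 41.7 mm and 7.16 degrees, less where a joint would pass 70% of its speed; a pose out of reach is approached as far as the arm can. A call with a gripper value outside its range is refused whole. "jaw" is the closure, from 0 (fully open) to 1 (shut), set as the call begins (left out, the last holds). The fingers move at their own pace and stop on an object; the grip force is fixed at half the most. Time passes only in rows, so rows that repeat a pose let the fingers close, or fill a call up. It gives the time, the measured TCP pose, the force and the opening at its end, in the units of the state.
- bot.get_obs(): the state, without advancing time (a new reading comes with each control period).
- bot.capture(name): name is "side" or "top" or "wrist"; returns a dict with "color" (384x512x3 uint8, red, green, blue), "depth" (384x512 float32, mm along the optical axis (not along the pixel's ray), 0 where there is no reading), "fov_y" (degrees; the focal length in pixels is half the picture's height over the tangent of half this angle, whatever the lens; pixels are square), "cx", "cy" (the principal point, pixels), "dist_coeffs" ([k1, k2, p1, p2, k3] as OpenCV has them; the pictures are not rectified), "rvec" (rotation vector, rad) and "tvec" (3), from world to camera coordinates, as OpenCV has them. Camera axes: x right, y down, z forward; pixel columns grow to the right and rows downward; lengths in mm; the calibration is good to about 2 mm. A picture is of the moment at which its call begins.
- bot.close_job(): hands the job in, once; it reports no verdict.
The state is a dict: "time": time; "joint_positions": joint angles; "dq": joint speeds; "tau": joint torques, N m; "tool_pos": TCP position; "tcp_rot": TCP orientation; "contact_force": force on the tool from outside, world axes, zero at the start; "moment": the same for the moment, N m; "grip_width": finger opening in mm.
Only numpy, scipy, OpenCV 4.12 (cv2) and the standard library are available. Lean on these libraries where they do the work, as an engineer would, in place of code of your own. Each camera call takes 0.05 s, during which the arm holds its last target. There are 200 camera calls.

## Working session

There is one attempt and no reset: what is moved stays moved. The work goes in short steps, Python scripts to look and compute and a tool call to move; the robot and the scene stay as the last step left them, time stands still between calls to the robot, and variables do not carry over. Pictures are saved under pics/ and viewed, about 8 in all and at most 12, crops included, and the job is handed in when it is done.

Besides the shell and the picture viewer there is one more tool, called after "Request:" as name(argument=value, ...), one argument or row to a line, values as JSON. step_arm: Moves the arm, as the interface text tells. Its arguments: {"type":"object","properties":{"targets":{"type":"array","items":{"type":"array","items":{"type":"array","items":{"type":"number"}}}},"jaw":{"type":"number"}},"required":["targets"]}

```bash
mkdir -p pics; ls; cat > h.py <<'E'
import numpy as np, cv2
from plant import bot
def cam(n):
    c=bot.capture(n); h=c['color'].shape[0]
    f=h/2/np.tan(np.radians(c['fov_y'])/2)
    c['K']=np.array([[f,0,c['cx']],[0,f,c['cy']],[0,0,1.]]); c['R']=cv2.Rodrigues(np.array(c['rvec'],float))[0]
    c['t']=np.array(c['tvec'],float).ravel(); c['d']=np.array(c['dist_coeffs'],float); return c
def rays(c,uv):
    p=cv2.undistortPoints(np.array(uv,float).reshape(-1,1,2),c['K'],c['d']).reshape(-1,2)
    return np.c_[p,np.ones(len(p))]
def plane(c,uv,z):
    r=rays(c,uv)@c['R']; o=-c['R'].T@c['t']
    return o+r*((z-o[2])/r[:,2])[:,None]
def pts(c):
    h,w=c['depth'].shape; v,u=np.mgrid[:h,:w]
    r=rays(c,np.c_[u.ravel(),v.ravel()]); P=r*c['depth'].reshape(-1,1)
    return ((P-c['t'])@c['R']).reshape(h,w,3)
def proj(c,X): return cv2.projectPoints(np.array(X,float).reshape(-1,1,3),np.array(c['rvec'],float),c['t'],c['K'],c['d'])[0].reshape(-1,2)
E
python3 - <<'E'
from h import *
import pickle
o=bot.get_obs(); print(o)
cs={n:cam(n) for n in('top','side')}
pickle.dump(cs,open('c0.pkl','wb'))
for n,c in cs.items(): print(n,-c['R'].T@c['t'],c['fov_y'],c['d']); cv2.imwrite(f'pics/{n}0.png',cv2.resize(c['color'][:,:,::-1],(800,600)))
E
```

```text
pics
{'time': 0.0, 'joint_positions': array([-1.29004092e+00,  3.42729526e-01,  1.52501183e+00, -5.06354549e-05,
        1.27541495e+00, -1.46021848e-01]), 'dq': array([-4.50577697e-04,  1.72052615e-04,  1.19666606e-03, -9.79237172e-04,
       -2.33944230e-04,  5.55248982e-05]), 'tau': array([ 9.18562073e-04, -4.31243956e+01, -2.44219315e+01,  7.18284328e-02,
        5.60222450e-02, -1.29177570e-04]), 'tool_pos': array([ 217.1982417 , -477.5112474 ,  226.04325458]), 'tcp_rot': array([-1.68586231,  1.56923193,  1.88252237]), 'contact_force': array([-0.53867562,  0.09117708, -0.27818355]), 'moment': array([ 0.00236738, -0.01774575,  0.06311623]), 'grip_width': 92.11107474633886}
top [ 286.43576921  -60.47261144 1645.62780803] 42.50232377257747 [-0.18409758  0.          0.          0.          0.        ]
side [  38.69515419  686.72593814 1054.89278272] 50.62641571599697 [0.04014468 0.         0.         0.         0.        ]
```

View pics/top0.png

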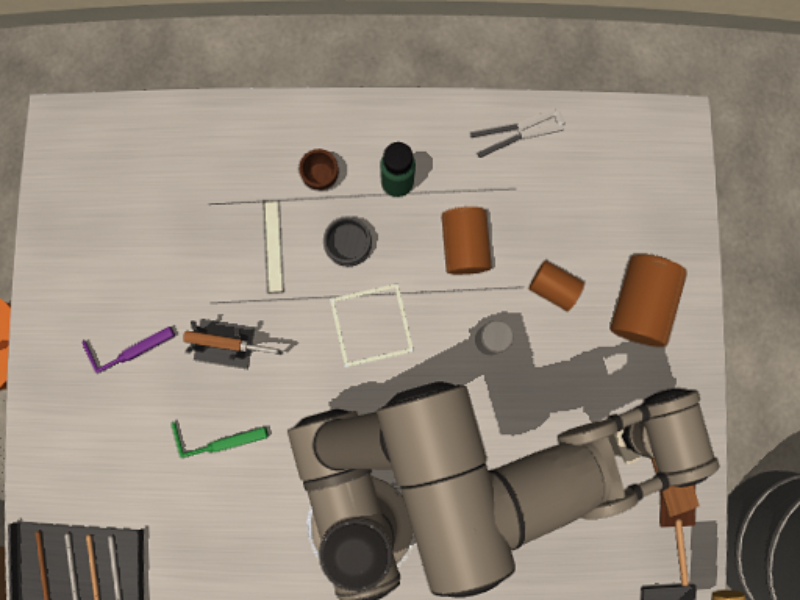

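View pics/side0.png

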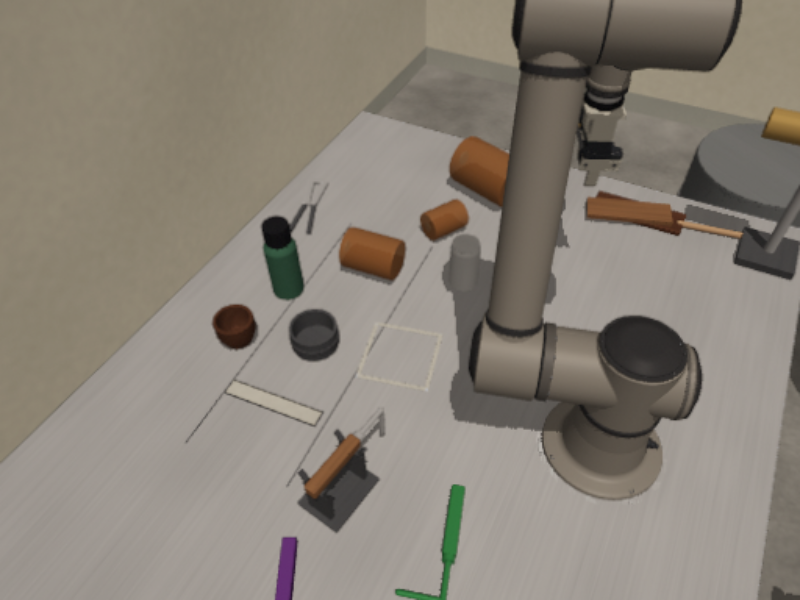

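Viewed (2 so far). In the top view (800×600), the glass candidates are the middle one at (466,240), the small one at (557,285) and the large one at (648,300). I choose (466,240), which lies in the lane. The hook candidates are the brown handle on the rest at (213,341), purple at (145,345) and green at (240,440); I choose the brown one. The other positions are mould (348,240), band (273,246), square (371,325), cup (319,168), flask (397,170) and can (495,335).

```bash
cat > m.py <<'E'
from h import *
import pickle
cs=pickle.load(open('c0.pkl','rb'))
c=cs['top']; P=pts(c); hsv=cv2.cvtColor(c['color'],cv2.COLOR_RGB2HSV); z=P[:,:,2]
def roi(x0,y0,x1,y1):
    m=np.zeros(z.shape,bool); s=.64; m[int(y0*s):int(y1*s),int(x0*s):int(x1*s)]=1; return m
def rect(m,zz,name):
    v,u=np.nonzero(m); X=plane(c,np.c_[u,v],zz)[:,:2]
    r=cv2.minAreaRect(X.astype(np.float32)); print(name,m.sum(),'c',np.round(r[0],1),'size',np.round(r[1],1),'ang',round(r[2],2)); return X
H,S,V=[hsv[:,:,i].astype(int) for i in range(3)]
print('bench z',np.median(z[roi(420,400,480,430)]), np.median(z[roi(50,200,200,300)]))
# white paint
w=(V>200)&(S<60)&(z<8)
print('V around band',hsv[int(246*.64),int(273*.64)],hsv[int(246*.64),int(310*.64)])
p0=hsv[int(246*.64),int(273*.64)]
w=(V>V[int(246*.64),int(310*.64)]+20)&(z<10)
rect(w&roi(250,190,300,303),0,'band'); rect(w&roi(320,275,425,375),0,'square')
org=(S>120)&(H<20)
g=org&roi(430,195,505,285)
X=P[g]; print('glass top z',np.percentile(X[:,2],[1,50,99]))
hi=X[X[:,2]>70]; print('hi rect',cv2.minAreaRect(hi[:,:2].astype(np.float32)), 'mean',hi.mean(0))
# mould
m=roi(315,205,385,275)&(z>48)&(z<62); M=P[m]; print('mould rim',m.sum(),M.mean(0),cv2.minEnclosingCircle(M[:,:2].astype(np.float32)))
m=roi(315,205,385,275)&(z>15); M=P[m]; print('mould all',cv2.minEnclosingCircle(M[:,:2].astype(np.float32)))
# hook handle
h=org&roi(170,315,260,365)&(z>95); M=P[h]; print('handle',h.sum(),np.median(M[:,2]),cv2.minAreaRect(M[:,:2].astype(np.float32)))
r=roi(235,325,310,365)&(z>60); M=P[r]; print('rod etc',r.sum(),M.min(0),M.max(0))
b=roi(170,310,275,375)&(V<90)&(z<30)&(z>2); M=P[b]; print('base',cv2.minAreaRect(M[:,:2].astype(np.float32)))
for n,q in dict(flask=(375,135,420,200),cup=(295,145,342,192),can=(470,310,520,360)).items():
    M=P[roi(*q)&(z>15)]; print(n,M[:,2].max(),cv2.minEnclosingCircle(M[M[:,2]>M[:,2].max()-25][:,:2].astype(np.float32)))
a=c['color'][int(300*.64):int(390*.64),int(160*.64):int(320*.64)]
b=cs['side']['color'][int(390*.64):int(540*.64),int(280*.64):int(410*.64)]
b=cv2.resize(b,None,fx=4.5,fy=4.5,interpolation=cv2.INTER_CUBIC); a=cv2.resize(a,None,fx=4,fy=4,interpolation=cv2.INTER_CUBIC)
im=np.zeros((max(a.shape[0],b.shape[0]),a.shape[1]+b.shape[1],3),np.uint8); im[:a.shape[0],:a.shape[1]]=a; im[:b.shape[0],a.shape[1]:]=b
cv2.imwrite('pics/hook.png',im[:,:,::-1]); print(im.shape)
E
python3 m.py
```

```text
bench z 752.7929481395369 1.9831971204540615
V around band [ 25  40 218] [ 18  33 186]
band 391 c [598.4 198.3] size [192.7  24.6] ang 4.65
square 317 c [428.1 -17.9] size [150.1 149.8] ang 13.51
glass top z [ 38.94363108  90.6746559  104.22003467]
hi rect ((469.22943115234375, -177.711181640625), (120.65668487548828, 417.2236328125), 73.45437622070312) mean [ 598.02630817 -214.63732204   93.24775224]
mould rim 190 [603.32189299  34.41982539  56.3071101 ] ((603.3043212890625, 34.92979049682617), 50.92568588256836)
mould all ((469.6000061035156, -9.16071891784668), 190.21591186523438)
handle 281 113.39672046222894 ((384.56207275390625, 299.2027893066406), (115.92707061767578, 24.251916885375977), 81.84027099609375)
rod etc 186 [286.43576921 -60.47261144  60.42321111] [ 408.96984757  257.66473476 1645.62780803]
base ((391.08319091796875, 327.03692626953125), (181.19110107421875, 88.8045654296875), 81.4412841796875)
flask 1645.6278080306654 ((286.4357604980469, -60.47261047363281), 9.999999747378752e-05)
cup 1645.6278080306654 ((286.4357604980469, -60.47261047363281), 9.999999747378752e-05)
can 1645.6278080306654 ((286.4357604980469, -60.47261047363281), 9.999999747378752e-05)
(432, 782, 3)
```

View pics/hook.png

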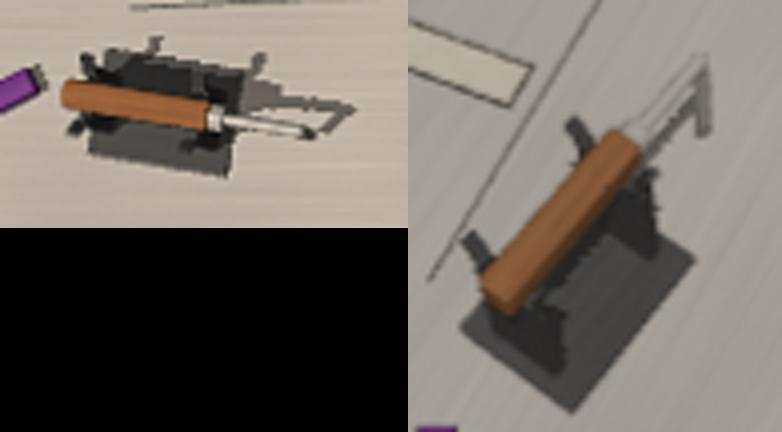

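The crop (3rd picture viewed) shows the brown handle lying in the black rest at about (140,105), with its rod and prong pointing right to about (310,132). That fits the description. Next I refine the rest with the invalid depth readings masked out.

```bash
cat > m2.py <<'E'
import sys,io,contextlib
with contextlib.redirect_stdout(io.StringIO()):
    exec(open('m.py').read())
ok=(c['depth']>0)&(z<400)
mn=lambda M:cv2.minAreaRect(M[:,:2].astype(np.float32))
gm=(org&roi(430,195,505,285)).astype(np.uint8)
n,l,st,_=cv2.connectedComponentsWithStats(gm); k=1+np.argmax(st[1:,4]); g=(l==k)
v,u=np.nonzero(g); a=cv2.minAreaRect(plane(c,np.c_[u,v],48)[:,:2].astype(np.float32)); print('glass outline @z48',a)
M=P[g&ok]; M=M[M[:,2]>60]; print('glass depth',len(M),np.percentile(M[:,2],[5,50,98]),mn(M),M.mean(0))
hi=M[M[:,2]>np.percentile(M[:,2],60)]; d=np.linalg.svd(hi[:,:2]-hi[:,:2].mean(0))[2][0]; print('ridge',hi.mean(0),d,mn(hi))
d=np.linalg.svd(M[:,:2]-M[:,:2].mean(0))[2][0];print('axis pca',d,np.degrees(np.arctan2(d[1],d[0])))
for n,q in dict(flask=(375,135,420,200),cup=(290,140,345,195),can=(470,310,520,360),mould=(315,205,385,275)).items():
    M=P[roi(*q)&ok&(z>25)]; t=np.percentile(M[:,2],97); T=M[M[:,2]>t-15]; print(n,t,cv2.minEnclosingCircle(T[:,:2].astype(np.float32)),T.mean(0))
M=P[roi(245,325,305,365)&ok&(z>80)]; print('rod',len(M),mn(M),M[:,1].min(),M[np.argmin(M[:,1])])
M=P[roi(170,310,265,375)&ok&(z<20)&(V<90)&(z>4)]; print('base',len(M),mn(M))
M=P[roi(170,310,265,375)&ok&(z>95)&(V<90)]; print('forks',len(M),mn(M),np.percentile(M[:,2],98))
from scipy.spatial.transform import Rotation as Ro
o=bot.get_obs(); R=Ro.from_euler('xyz',o['tcp_rot']).as_matrix(); print(R.round(3))
# lane lines
L=(V<150)&(z<8)&ok
# square side angle & side view check of mould rim / handle
s=cs['side']; Q=pts(s); hs=cv2.cvtColor(s['color'],cv2.COLOR_RGB2HSV); zz=Q[:,:,2]; oks=(s['depth']>0)
m=(hs[...,1]>120)&(hs[...,0]<20)&oks&(zz>95)&(zz<125)&(Q[...,1]>200); M=Q[m]; print('side handle',m.sum(),np.percentile(M[:,2],[50,98]),mn(M))
m=oks&(zz>50)&(zz<60)&(abs(Q[...,0]-603)<60)&(abs(Q[...,1]-35)<60); M=Q[m]; print('side mould rim',m.sum(),cv2.minEnclosingCircle(M[:,:2].astype(np.float32)))
E
python3 m2.py
```

```text
glass outline @z48 ((604.3629760742188, -217.48953247070312), (140.62078857421875, 94.3113021850586), 4.400428295135498)
glass depth 1110 [ 68.36181956  91.39316295 103.10036243] ((601.2332153320312, -216.2039031982422), (127.9737777709961, 92.9430923461914), 4.4282331466674805) [ 597.93213447 -213.51989759   88.72974802]
ridge [ 601.33147513 -216.91051253   97.43174393] [-0.99460207 -0.10376281] ((600.7994384765625, -218.36351013183594), (125.417724609375, 62.40770721435547), 6.117562294006348)
axis pca [-0.99600848 -0.08925861] -174.87904290088136
flask 202.49883212146182 ((741.8698120117188, -71.25822448730469), 30.03976058959961) [740.42430091 -70.82123898 196.81262883]
cup 71.53854693549505 ((755.3822631835938, 97.71455383300781), 42.93515396118164) [754.8507702  96.5234904  65.6175189]
can 127.57848722107757 ((396.95062255859375, -269.9741516113281), 32.3265495300293) [ 396.60322749 -269.97944082  121.64674966]
mould 62.762198555032754 ((603.3043212890625, 34.92979049682617), 50.92568588256836) [604.21275128  34.64110411  56.75508361]
rod 87 ((372.6900939941406, 200.1409454345703), (71.07771301269531, 19.21004867553711), 86.02727508544922) 164.97154181822074 [366.13761285 164.97154182 107.36457112]
base 491 ((390.6953125, 324.459716796875), (175.97865295410156, 88.8045654296875), 81.4412841796875)
forks 96 ((382.0902404785156, 285.93377685546875), (124.27243041992188, 64.66072082519531), 81.2016830444336) 117.01264027350062
[[-0.     0.414 -0.91 ]
 [ 0.001 -0.91  -0.414]
 [-1.    -0.001 -0.   ]]
side handle 468 [111.17355753 114.79302933] ((382.55987548828125, 299.92236328125), (120.61415100097656, 31.026981353759766), 83.71536254882812)
side mould rim 189 ((598.0584106445312, 32.3465461730957), 52.461082458496094)
```

```bash
cat > plan.py <<'E'
import numpy as np, json
from scipy.spatial.transform import Rotation as Ro
def cur(o):
    R=Ro.from_euler('xyz',o['tcp_rot']).as_matrix(); return np.r_[o['tool_pos'],np.degrees(np.arctan2(R[1,1],R[0,1]))]
def plan(wps,start=None,n=5):
    """each waypoint [x,y,z,yangle_deg] = one call"""
    if start is None:
        from plant import bot
        o=bot.get_obs(); start=cur(o); print('t',round(o['time'],2),'at',start.round(1),'w',round(o['grip_width'],1),'F',np.round(o['contact_force'],1))
    p=np.array(start,float)
    for w in wps:
        w=np.array(w,float); d=w[:3]-p[:3]; a=np.radians(p[3]); c,s=np.cos(a),np.sin(a)
        e=np.array([-d[2],c*d[0]+s*d[1],s*d[0]-c*d[1]])/1000; t=-(w[3]-p[3])
        print(w,[[round(float(q),4) for q in e*k/n]+[round(float(t*k/n),2)] for k in range(1,n+1)]); p=w
E
cat > m3.py <<'E'
import io,contextlib
with contextlib.redirect_stdout(io.StringIO()):
    exec(open('m.py').read())
for name,c_ in cs.items():
    c=c_; img=c['color'].astype(int); hs=cv2.cvtColor(c['color'],cv2.COLOR_RGB2HSV); V=hs[...,2].astype(int)
    h,w_=V.shape; v,u=np.mgrid[:h,:w_]; X=plane(c,np.c_[u.ravel(),v.ravel()],0)[:,:2].reshape(h,w_,2)
    # band: bright within box
    m=(abs(X[...,0]-598)<125)&(abs(X[...,1]-198)<45); thr=np.percentile(V[m],50)+18
    b=m&(V>thr)
    n,l,st,_=cv2.connectedComponentsWithStats(b.astype(np.uint8)); b=l==1+np.argmax(st[1:,4])
    B=X[b]; d=np.linalg.svd(B-B.mean(0))[2][0]; d*=np.sign(d[0]); q=(B-B.mean(0))
    print(name,'band',b.sum(),B.mean(0),'ang',np.degrees(np.arctan2(d[1],d[0])),'ext',np.ptp(q@d))
    # lines: dark thin pixels vs local median
    D=cv2.medianBlur(V.astype(np.uint8),9).astype(int)-V
    for x0 in (500,700):
        mm=(D>15)&(abs(X[...,0]-x0-(200-X[...,1])*.06)<22)&(X[...,1]>-300)&(X[...,1]<350); L=X[mm]
        if name=='side': L=L[L[:,1]>-300]
        vx,vy,px,py=cv2.fitLine(L.astype(np.float32),cv2.DIST_HUBER,0,.01,.01).ravel()
        print(name,'line',mm.sum(),'slope dx/dy',vx/vy,'x at y=198',px+(198-py)*vx/vy,'x at -215',px+(-215-py)*vx/vy)
E
python3 m3.py; python3 - <<'E'
from plan import *
plan([[330,-380,240,-90],[420,-240,240,-122],[475,-60,240,-154],[480,130,240,-186],[384.3,299.5,200,-187.8]])
E
```

```text
top band 404 [597.4068242  198.23924183] ang 4.893838823188344 ext 192.80156378100548
top line 357 slope dx/dy -0.05890715 x at y=198 482.06854 x at -215 506.39722
top line 399 slope dx/dy -0.05764271 x at y=198 700.8608 x at -215 724.66724
side band 341 [604.47659196 195.57481842] ang 4.760218546649153 ext 182.56322820254462
side line 176 slope dx/dy -0.059070677 x at y=198 480.53088 x at -215 504.92706
side line 266 slope dx/dy -0.056411583 x at y=198 698.3686 x at -215 721.66656
t 0.1 at [ 217.2 -477.5  226.1  -65.5] w 92.0 F [-1.2 -0.3  1.3]
[ 330. -380.  240.  -90.] [[-0.0028, -0.0084, -0.0286, 4.89], [-0.0056, -0.0168, -0.0572, 9.78], [-0.0083, -0.0253, -0.0858, 14.67], [-0.0111, -0.0337, -0.1144, 19.56], [-0.0139, -0.0421, -0.143, 24.46]]
[ 420. -240.  240. -122.] [[-0.0, -0.028, -0.018, 6.4], [-0.0, -0.056, -0.036, 12.8], [-0.0, -0.084, -0.054, 19.2], [-0.0, -0.112, -0.072, 25.6], [-0.0, -0.14, -0.09, 32.0]]
[ 475.  -60.  240. -154.] [[-0.0, -0.0364, 0.0097, 6.4], [-0.0, -0.0727, 0.0195, 12.8], [-0.0, -0.1091, 0.0292, 19.2], [-0.0, -0.1454, 0.039, 25.6], [-0.0, -0.1818, 0.0487, 32.0]]
[ 480.  130.  240. -186.] [[-0.0, -0.0176, 0.0337, 6.4], [-0.0, -0.0351, 0.0674, 12.8], [-0.0, -0.0527, 0.1011, 19.2], [-0.0, -0.0702, 0.1349, 25.6], [-0.0, -0.0878, 0.1686, 32.0]]
[ 384.3  299.5  200.  -187.8] [[0.008, 0.0226, 0.0317, 0.36], [0.016, 0.0452, 0.0634, 0.72], [0.024, 0.0677, 0.0951, 1.08], [0.032, 0.0903, 0.1269, 1.44], [0.04, 0.1129, 0.1586, 1.8]]
```

Request:
step_arm(
  targets=[
    [[-0.003, -0.008, -0.029, 4.9], [-0.006, -0.017, -0.057, 9.8], [-0.008, -0.025, -0.086, 14.7], [-0.011, -0.034, -0.114, 19.6], [-0.014, -0.042, -0.143, 24.5]],
  ],
)

```text
time: 0.52
tool_pos: [330.6, -378.9, 239.9]
tcp_rot: [-1.147, 1.568, 1.989]
contact_force: [0.4, -0.3, 0.3]
grip_width: 92.0
```

Request:
step_arm(
  targets=[
    [[0, -0.028, -0.018, 6.4], [0, -0.056, -0.036, 12.8], [0, -0.084, -0.054, 19.2], [0, -0.112, -0.072, 25.6], [0, -0.14, -0.09, 32]],
  ],
)

```text
time: 0.93
tool_pos: [421.8, -237.8, 239.9]
tcp_rot: [-0.474, 1.568, 2.098]
contact_force: [0.8, -0.5, -0.4]
grip_width: 91.4
```

Request:
step_arm(
  targets=[
    [[0, -0.036, 0.01, 6.4], [0, -0.073, 0.02, 12.8], [0, -0.109, 0.029, 19.2], [0, -0.145, 0.039, 25.6], [0, -0.182, 0.049, 32]],
  ],
)

```text
time: 1.35
tool_pos: [476.3, -64.9, 240.0]
tcp_rot: [0.175, 1.567, 2.207]
contact_force: [0.6, -0.3, 0.1]
grip_width: 91.6
```

Request:
step_arm(
  targets=[
    [[0, -0.018, 0.034, 6.4], [0, -0.035, 0.067, 12.8], [0, -0.053, 0.101, 19.2], [0, -0.07, 0.135, 25.6], [0, -0.088, 0.169, 32]],
  ],
)

```text
time: 1.77
tool_pos: [476.1, 80.6, 236.9]
tcp_rot: [-0.05, 1.504, 1.507]
contact_force: [-1.5, -0.4, -1.0]
grip_width: 91.8
```

Request:
step_arm(
  targets=[
    [[0.008, 0.023, 0.032, 0.4], [0.016, 0.045, 0.063, 0.8], [0.024, 0.068, 0.095, 1.1], [0.032, 0.09, 0.127, 1.4], [0.04, 0.113, 0.159, 1.8]],
  ],
)

```text
time: 2.18
tool_pos: [392.3, 122.4, 201.6]
tcp_rot: [-0.045, 1.45, 1.524]
contact_force: [1.2, 0.1, 0.5]
grip_width: 92.0
```

```bash
python3 -c "
from plan import *
from plant import bot
o=bot.get_obs();print(np.degrees(o['joint_positions']).round(1),cur(o).round(1)); print(Ro.from_euler('xyz',o['tcp_rot']).as_matrix().round(3))"
```

```text
[  1.1   8.  107.7   7.7  64.  177.9] [392.3 122.4 201.6 179.9]
[[ 0.006 -1.     0.001]
 [ 0.12   0.002  0.993]
 [-0.993 -0.005  0.12 ]]
```

q6 ran into its +178° stop because I took the wrong turning direction, and the tool picked up a tilt of about 7°. I'll unwind q6 and then correct the tilt at the opposite stop.

Request:
step_arm(
  targets=[
    [[0, 0, 0, -7], [0, 0, 0, -14], [0, 0, 0, -21], [0, 0, 0, -28], [0, 0, 0, -35]],
  ],
)

```text
time: 2.6
tool_pos: [392.0, 122.4, 201.4]
tcp_rot: [-0.656, 1.451, 1.53]
contact_force: [0.8, -0.0, -0.4]
grip_width: 91.5
```

Request:
step_arm(
  targets=[
    [[0, 0, 0, -7], [0, 0, 0, -14], [0, 0, 0, -21], [0, 0, 0, -28], [0, 0, 0, -35]],
  ],
)

```text
time: 3.02
tool_pos: [391.8, 122.4, 201.1]
tcp_rot: [-1.267, 1.451, 1.536]
contact_force: [-0.6, 0.2, -0.1]
grip_width: 91.8
```

Request:
step_arm(
  targets=[
    [[0, 0, 0, -7], [0, 0, 0, -14], [0, 0, 0, -21], [0, 0, 0, -28], [0, 0, 0, -35]],
  ],
)

```text
time: 3.43
tool_pos: [391.5, 122.4, 200.9]
tcp_rot: [-1.878, 1.451, 1.542]
contact_force: [0.7, -0.1, 0.2]
grip_width: 91.8
```

Request:
step_arm(
  targets=[
    [[0, 0, 0, -7], [0, 0, 0, -14], [0, 0, 0, -21], [0, 0, 0, -28], [0, 0, 0, -35]],
  ],
)

```text
time: 3.85
tool_pos: [391.3, 122.3, 200.6]
tcp_rot: [-2.49, 1.451, 1.547]
contact_force: [-0.0, 0.9, 0.1]
grip_width: 91.7
```

Request:
step_arm(
  targets=[
    [[0, 0, 0, -7], [0, 0, 0, -14], [0, 0, 0, -21], [0, 0, 0, -28], [0, 0, 0, -35]],
  ],
)

```text
time: 4.27
tool_pos: [391.0, 122.3, 200.4]
tcp_rot: [-3.1, 1.451, 1.554]
contact_force: [-0.1, 0.7, -0.6]
grip_width: 91.7
```

Request:
step_arm(
  targets=[
    [[0, 0, 0, -7], [0, 0, 0, -14], [0, 0, 0, -21], [0, 0, 0, -28], [0, 0, 0, -35]],
  ],
)

```text
time: 4.68
tool_pos: [390.8, 122.3, 200.2]
tcp_rot: [2.571, 1.451, 1.559]
contact_force: [-0.2, -0.3, 0.2]
grip_width: 91.5
```

Request:
step_arm(
  targets=[
    [[0, 0, 0, -7], [0, 0, 0, -14], [0, 0, 0, -21], [0, 0, 0, -28], [0, 0, 0, -35]],
  ],
)

```text
time: 5.1
tool_pos: [390.5, 122.3, 199.9]
tcp_rot: [1.961, 1.451, 1.566]
contact_force: [-0.0, 1.0, 0.4]
grip_width: 91.8
```

Request:
step_arm(
  targets=[
    [[0, 0, 0, -7], [0, 0, 0, -14], [0, 0, 0, -21], [0, 0, 0, -28], [0, 0, 0, -35]],
  ],
)

```text
time: 5.52
tool_pos: [390.2, 122.3, 199.6]
tcp_rot: [1.35, 1.451, 1.571]
contact_force: [-0.3, -0.1, 0.6]
grip_width: 91.7
```

Request:
step_arm(
  targets=[
    [[0, 0, 0, -7], [0, 0, 0, -14], [0, 0, 0, -21], [0, 0, 0, -28], [0, 0, 0, -35]],
  ],
)

```text
time: 5.93
tool_pos: [389.9, 122.3, 199.4]
tcp_rot: [0.74, 1.451, 1.578]
contact_force: [0.4, 1.0, -0.6]
grip_width: 91.5
```

```bash
cat > st.py <<'E'
from plan import *
from plant import bot
o=bot.get_obs();R=Ro.from_euler('xyz',o['tcp_rot']).as_matrix()
print('t',o['time'],'q',np.degrees(o['joint_positions']).round(1),'pose',cur(o).round(1),'xaxis',R[:,0].round(3),'w',round(o['grip_width'],1),'F',o['contact_force'].round(1))
E
python3 st.py
```

```text
t 5.9333 q [   1.1    8.1  108.     7.6   64.  -140.2] pose [389.9 122.3 199.4 138.2] xaxis [-0.001  0.119 -0.993] w 91.5 F [ 0.4  1.  -0.6]
```

Request:
step_arm(
  targets=[
    [[0, 0, 0, -7], [0, 0, 0, -14], [0, 0, 0, -21], [0, 0, 0, -28], [0, 0, 0, -35]],
  ],
)

```text
time: 6.35
tool_pos: [389.7, 122.2, 199.1]
tcp_rot: [0.128, 1.451, 1.583]
contact_force: [0.5, 0.3, -0.1]
grip_width: 92.0
```

Request:
step_arm(
  targets=[
    [[0, 0, -0.03, -6], [0, 0, -0.06, -12], [0, 0, -0.09, -18], [0, 0, -0.12, -18], [0, 0, -0.14, -18]],
  ],
)

```text
time: 6.77
tool_pos: [355.3, 162.2, 193.2]
tcp_rot: [-0.467, 1.526, 1.246]
contact_force: [-0.1, 1.3, -0.8]
grip_width: 92.1
```

```bash
python3 st.py
```

```text
t 6.7667 q [  11.4    6.5  110.8    2.5   61.5 -177.9] pose [ 355.3  162.2  193.2 -171.9] xaxis [ 0.014  0.042 -0.999] w 92.1 F [-0.1  1.3 -0.8]
```

Request:
step_arm(
  targets=[
    [[0, 0, -0.02, -4], [0, 0, -0.04, -8], [0, 0, -0.06, -10], [0, 0, -0.08, -10], [0, 0, -0.08, -10]],
  ],
)

```text
time: 7.18
tool_pos: [339.9, 174.0, 186.3]
tcp_rot: [-2.309, 1.534, -0.467]
contact_force: [-0.5, 0.7, 0.5]
grip_width: 91.9
```

```bash
python3 st.py
```

```text
t 7.1833 q [  16.8    6.3  112.2   -1.7   60.  -177.9] pose [ 339.9  174.   186.3 -164.5] xaxis [ 0.033 -0.017 -0.999] w 91.9 F [-0.5  0.7  0.5]
```

```bash
python3 - <<'E'
s=open('plan.py').read()
s=s.replace("p=np.array(start,float)","p=np.array(start,float); from plant import bot; R=Ro.from_euler('xyz',bot.get_obs()['tcp_rot']).as_matrix()")
s=s.replace("a=np.radians(p[3]); c,s=np.cos(a),np.sin(a)\n","\n").replace("e=np.array([-d[2],c*d[0]+s*d[1],s*d[0]-c*d[1]])/1000; t=-(w[3]-p[3])","e=R.T@d/1000; t=-(w[3]-p[3]); R=R@Ro.from_euler('x',t,degrees=True).as_matrix()")
open('plan.py','w').write(s)
E
python3 -c "
from plan import *
import plan as p
p.plan([[384.2,299.5,185,-164.5-23.3],[384.2,299.5,150,-187.8]])"
```

```text
t 7.18 at [ 339.9  174.   186.3 -164.5] w 91.9 F [-0.5  0.7  0.5]
[ 384.2  299.5  185.  -187.8] [[0.0001, -0.0152, 0.0218, 4.66], [0.0003, -0.0305, 0.0437, 9.33], [0.0004, -0.0457, 0.0655, 13.99], [0.0006, -0.061, 0.0873, 18.66], [0.0007, -0.0762, 0.1091, 23.32]]
[ 384.2  299.5  150.  -187.8] [[0.007, 0.0002, 0.0001, -0.0], [0.014, 0.0005, 0.0002, -0.0], [0.021, 0.0007, 0.0003, -0.0], [0.028, 0.001, 0.0003, -0.0], [0.035, 0.0012, 0.0004, -0.0]]
```

Request:
step_arm(
  targets=[
    [[0, -0.015, 0.022, 4.7], [0, -0.031, 0.044, 9.3], [0, -0.046, 0.066, 14], [0.001, -0.061, 0.087, 18.7], [0.001, -0.076, 0.109, 23.3]],
  ],
)

```text
time: 7.6
tool_pos: [384.5, 300.3, 184.5]
tcp_rot: [-1.892, 1.534, -0.463]
contact_force: [0.7, 0.6, -0.1]
grip_width: 91.9
```

```bash
python3 st.py; cat > w.py <<'E'
from h import *
c=cam('wrist'); P=pts(c); hs=cv2.cvtColor(c['color'],cv2.COLOR_RGB2HSV)
m=(hs[...,1]>110)&(hs[...,0]<20)&(c['depth']>0)&(P[...,2]>95)&(P[...,2]<130)
v,u=np.nonzero(m); X=plane(c,np.c_[u,v],112)[:,:2].astype(np.float32)
print(m.sum(),np.median(P[m][:,2]),cv2.minAreaRect(X),cv2.minAreaRect(P[m][:,:2].astype(np.float32)))
cv2.imwrite('pics/w1.png',c['color'][:,:,::-1])
E
python3 w.py
```

```text
t 7.6 q [  30.1   17.6   97.5   -1.9   63.8 -140.9] pose [384.5 300.3 184.5 171.9] xaxis [ 0.032 -0.016 -0.999] w 91.9 F [ 0.7  0.6 -0.1]
3643 111.9777617335862 ((380.5274658203125, 288.08074951171875), (92.69012451171875, 23.131818771362305), 81.44178771972656) ((380.6915588378906, 288.5643615722656), (93.74944305419922, 23.515419006347656), 81.51810455322266)
```

View pics/w1.png

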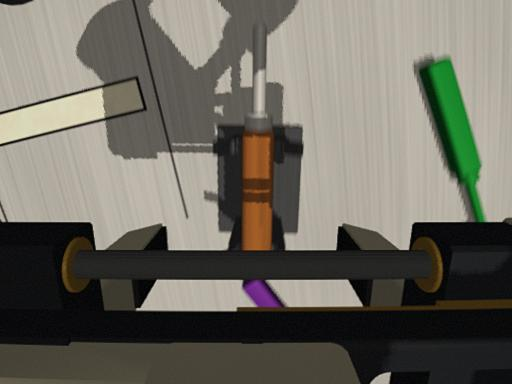

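The wrist view (4th) shows the handle midway between the open fingers, running from about (257,132) to (257,250), with the prong pointing away. It is about 1.5 mm off centre.

```bash
python3 -c "
from plan import *
plan([[383,300.5,110,171.7],[383,300.5,80,171.7]])"
```

```text
t 7.65 at [386.3 304.  184.7 171.6] w 91.8 F [1.1 1.7 0.6]
[383.  300.5 110.  171.7] [[0.0149, 0.0011, -0.0007, -0.01], [0.0298, 0.0022, -0.0013, -0.03], [0.0447, 0.0033, -0.002, -0.04], [0.0597, 0.0044, -0.0027, -0.05], [0.0746, 0.0054, -0.0033, -0.07]]
[383.  300.5  80.  171.7] [[0.006, 0.0002, 0.0, -0.0], [0.012, 0.0004, 0.0001, -0.0], [0.018, 0.0007, 0.0001, -0.0], [0.024, 0.0009, 0.0002, -0.0], [0.03, 0.0011, 0.0002, -0.0]]
```

Request:
step_arm(
  targets=[
    [[0.015, 0.001, -0.001, 0], [0.03, 0.002, -0.001, 0], [0.045, 0.003, -0.002, 0], [0.06, 0.004, -0.003, 0], [0.075, 0.005, -0.003, 0]],
  ],
)

```text
time: 8.07
tool_pos: [383.6, 300.3, 108.8]
tcp_rot: [-1.775, 1.534, -0.351]
contact_force: [0.1, 1.0, 0.1]
grip_width: 91.8
```

Request:
step_arm(
  targets=[
    [[0.006, 0, 0, 0], [0.012, 0, 0, 0], [0.018, 0.001, 0, 0], [0.024, 0.001, 0, 0], [0.03, 0.001, 0, 0]],
  ],
)

```text
time: 8.48
tool_pos: [384.0, 300.2, 78.8]
tcp_rot: [-1.751, 1.534, -0.328]
contact_force: [0.5, 0.8, 0.6]
grip_width: 91.8
```

```bash
python3 -c "
from plan import *
plan([[383,300.5,80,171.7]])"
```

```text
t 8.48 at [384.  300.2  78.8 171.6] w 91.8 F [0.5 0.8 0.6]
[383.  300.5  80.  171.7] [[-0.0003, 0.0002, 0.0, -0.03], [-0.0005, 0.0004, 0.0001, -0.05], [-0.0008, 0.0006, 0.0001, -0.08], [-0.001, 0.0008, 0.0001, -0.11], [-0.0013, 0.0009, 0.0002, -0.14]]
```

Close the gripper.

Request:
step_arm(
  targets=[
    [[-0.001, 0.001, 0, 0], [-0.001, 0.001, 0, 0], [-0.001, 0.001, 0, 0], [-0.001, 0.001, 0, 0], [-0.001, 0.001, 0, 0]],
  ],
  jaw=1,
)

```text
time: 8.9
tool_pos: [383.1, 300.5, 80.1]
tcp_rot: [-1.734, 1.533, -0.311]
contact_force: [0.0, 1.0, 0.3]
grip_width: 63.1
```

Request:
step_arm(
  targets=[
    [[0, 0, 0, 0], [0, 0, 0, 0], [0, 0, 0, 0], [0, 0, 0, 0], [0, 0, 0, 0]],
  ],
)

```text
time: 9.32
tool_pos: [383.1, 300.5, 80.1]
tcp_rot: [-1.735, 1.533, -0.311]
contact_force: [0.8, 0.4, -0.7]
grip_width: 29.4
```

```bash
python3 st.py
```

```text
t 9.3167 q [  30.1   25.3  105.3   -2.2   47.9 -140. ] pose [383.1 300.5  80.1 171.6] xaxis [ 0.036 -0.011 -0.999] w 29.4 F [ 0.8  0.4 -0.7]
```

Request:
step_arm(
  targets=[
    [[0, 0, 0, 0], [0, 0, 0, 0], [0, 0, 0, 0], [-0.004, 0, 0, 0], [-0.01, 0, 0, 0]],
  ],
)

```text
time: 9.73
tool_pos: [382.2, 300.3, 89.8]
tcp_rot: [-1.775, 1.535, -0.351]
contact_force: [-0.5, -0.2, -1.8]
grip_width: 23.7
```

```bash
python3 -c "
from plan import *
plan([[383,300.5,170,171.6],[420,240,175,138],[460,180,175,104],[490,120,175,70],[510,50,175,36],[530,-20,175,2],[538,-78,170,-30]])"; python3 st.py
```

```text
t 9.73 at [382.2 300.3  89.8 171.6] w 23.7 F [-0.5 -0.2 -1.8]
[383.  300.5 170.  171.6] [[-0.016, -0.0007, -0.0001, -0.01], [-0.0321, -0.0014, -0.0001, -0.01], [-0.0481, -0.0022, -0.0002, -0.02], [-0.0641, -0.0029, -0.0002, -0.03], [-0.0802, -0.0036, -0.0003, -0.04]]
[420. 240. 175. 138.] [[-0.0006, -0.0091, -0.0109, 6.72], [-0.0012, -0.0182, -0.0218, 13.44], [-0.0018, -0.0274, -0.0327, 20.16], [-0.0024, -0.0365, -0.0436, 26.88], [-0.003, -0.0456, -0.0545, 33.6]]
[460. 180. 175. 104.] [[0.0004, -0.014, -0.0036, 6.8], [0.0008, -0.0279, -0.0071, 13.6], [0.0013, -0.0419, -0.0107, 20.4], [0.0017, -0.0559, -0.0143, 27.2], [0.0021, -0.0698, -0.0178, 34.0]]
[490. 120. 175.  70.] [[0.0004, -0.0131, 0.0029, 6.8], [0.0007, -0.0262, 0.0058, 13.6], [0.0011, -0.0393, 0.0087, 20.4], [0.0014, -0.0524, 0.0117, 27.2], [0.0018, -0.0655, 0.0146, 34.0]]
[510.  50. 175.  36.] [[0.0003, -0.0118, 0.0085, 6.8], [0.0006, -0.0236, 0.0171, 13.6], [0.0009, -0.0354, 0.0256, 20.4], [0.0012, -0.0471, 0.0342, 27.2], [0.0016, -0.0589, 0.0427, 34.0]]
[530. -20. 175.   2.] [[0.0003, -0.005, 0.0137, 6.8], [0.0006, -0.01, 0.0273, 13.6], [0.0009, -0.015, 0.041, 20.4], [0.0012, -0.02, 0.0547, 27.2], [0.0016, -0.025, 0.0684, 34.0]]
[538. -78. 170. -30.] [[0.0012, 0.0012, 0.0116, 6.4], [0.0024, 0.0023, 0.0233, 12.8], [0.0036, 0.0035, 0.0349, 19.2], [0.0048, 0.0046, 0.0465, 25.6], [0.006, 0.0058, 0.0582, 32.0]]
t 9.7333 q [  30.2   24.4  104.8   -2.1   49.5 -140. ] pose [382.2 300.3  89.8 171.6] xaxis [ 0.034 -0.012 -0.999] w 23.7 F [-0.5 -0.2 -1.8]
```

Request:
step_arm(
  targets=[
    [[-0.016, -0.001, 0, 0], [-0.032, -0.001, 0, 0], [-0.048, -0.002, 0, 0], [-0.064, -0.003, 0, 0], [-0.08, -0.004, 0, 0]],
  ],
)

```text
time: 10.15
tool_pos: [383.2, 300.6, 170.9]
tcp_rot: [-1.776, 1.535, -0.352]
contact_force: [1.0, -0.2, -2.3]
grip_width: 24.0
```

Request:
step_arm(
  targets=[
    [[-0.001, -0.009, -0.011, 6.7], [-0.001, -0.018, -0.022, 13.4], [-0.002, -0.027, -0.033, 20.2], [-0.002, -0.037, -0.044, 26.9], [-0.003, -0.046, -0.055, 33.6]],
  ],
)

```text
time: 10.57
tool_pos: [420.6, 238.9, 176.3]
tcp_rot: [-1.189, 1.535, -0.358]
contact_force: [0.6, 0.5, -2.0]
grip_width: 23.9
```

Request:
step_arm(
  targets=[
    [[0, -0.014, -0.004, 6.8], [0.001, -0.028, -0.007, 13.6], [0.001, -0.042, -0.011, 20.4], [0.002, -0.056, -0.014, 27.2], [0.002, -0.07, -0.018, 34]],
  ],
)

```text
time: 10.98
tool_pos: [460.4, 177.8, 176.6]
tcp_rot: [-0.59, 1.535, -0.358]
contact_force: [-0.4, -0.2, -1.8]
grip_width: 24.4
```

Request:
step_arm(
  targets=[
    [[0, -0.013, 0.003, 6.8], [0.001, -0.026, 0.006, 13.6], [0.001, -0.039, 0.009, 20.4], [0.001, -0.052, 0.012, 27.2], [0.002, -0.066, 0.015, 34]],
  ],
)

```text
time: 11.4
tool_pos: [490.3, 116.5, 176.7]
tcp_rot: [0.009, 1.535, -0.358]
contact_force: [0.3, 0.1, -2.5]
grip_width: 23.9
```

Request:
step_arm(
  targets=[
    [[0, -0.012, 0.009, 6.8], [0.001, -0.024, 0.017, 13.6], [0.001, -0.035, 0.026, 20.4], [0.001, -0.047, 0.034, 27.2], [0.002, -0.059, 0.043, 34]],
  ],
)

```text
time: 11.82
tool_pos: [509.2, 45.3, 176.7]
tcp_rot: [0.608, 1.535, -0.358]
contact_force: [0.4, -0.1, -2.8]
grip_width: 23.8
```

Request:
step_arm(
  targets=[
    [[0, -0.005, 0.014, 6.8], [0.001, -0.01, 0.027, 13.6], [0.001, -0.015, 0.041, 20.4], [0.001, -0.02, 0.055, 27.2], [0.002, -0.025, 0.068, 34]],
  ],
)

```text
time: 12.23
tool_pos: [527.4, -25.6, 176.6]
tcp_rot: [1.206, 1.535, -0.36]
contact_force: [-1.0, 0.0, -1.2]
grip_width: 24.0
```

Request:
step_arm(
  targets=[
    [[0.001, 0.001, 0.012, 6.4], [0.002, 0.002, 0.023, 12.8], [0.004, 0.004, 0.035, 19.2], [0.005, 0.005, 0.047, 25.6], [0.006, 0.006, 0.058, 32]],
  ],
)

```text
time: 12.65
tool_pos: [533.7, -84.3, 171.7]
tcp_rot: [1.765, 1.535, -0.364]
contact_force: [0.9, 0.0, -2.6]
grip_width: 24.1
```

```bash
python3 st.py; cat > v.py <<'E'
import sys
from h import *
import pickle
tag=sys.argv[1]
cs={n:cam(n) for n in('top','side','wrist')}; pickle.dump(cs,open(f'c_{tag}.pkl','wb'))
s=cs['side']['color']; w=cs['wrist']['color']; t=cs['top']['color']
im=np.hstack([s,w]); im=cv2.resize(im,(800,300),interpolation=cv2.INTER_AREA)
t=cv2.resize(t[90:260,60:460],(800,300)[:2] if 0 else (705,300))
t=np.pad(t,((0,0),(0,95),(0,0))); cv2.imwrite(f'pics/{tag}.png',np.vstack([im,t])[:,:,::-1])
E
python3 v.py a
```

```text
t 12.65 q [-17.   23.   91.5  -0.2  63.5  15. ] pose [533.7 -84.3 171.7 -32. ] xaxis [ 0.033 -0.013 -0.999] w 24.1 F [ 0.9  0.  -2.6]
```

View pics/a.png

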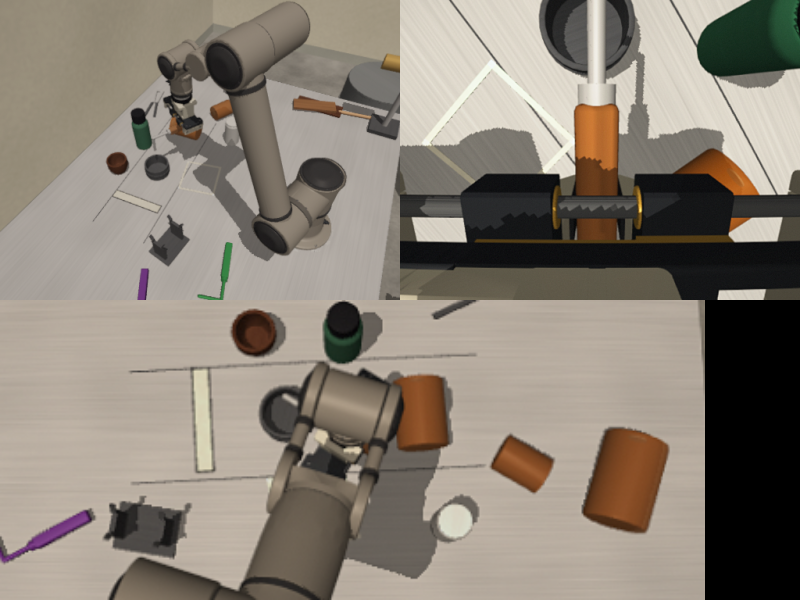

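The view (5th) shows the hook held firmly: the rod runs from (597,85) out over the mould in the wrist view, and the rest is empty. Now I lower the prong into the mouth.

```bash
python3 -c "
from plan import *
plan([[537,-78,110,-30],[537,-78,77,-30]])"
```

```text
t 12.8 at [533.7 -84.  171.6 -31.6] w 24.1 F [-1.  -0.4 -1.5]
[537. -78. 110. -30.] [[0.0123, -0.0005, -0.0013, -0.32], [0.0246, -0.001, -0.0026, -0.64], [0.0369, -0.0015, -0.0039, -0.97], [0.0493, -0.002, -0.0052, -1.29], [0.0616, -0.0025, -0.0065, -1.61]]
[537. -78.  77. -30.] [[0.0066, -0.0002, 0.0, -0.0], [0.0132, -0.0005, 0.0001, -0.0], [0.0198, -0.0007, 0.0001, -0.0], [0.0264, -0.0009, 0.0002, -0.0], [0.033, -0.0011, 0.0002, -0.0]]
```

Request:
step_arm(
  targets=[
    [[0.012, -0.001, -0.001, -0.3], [0.025, -0.001, -0.003, -0.6], [0.037, -0.002, -0.004, -1], [0.049, -0.002, -0.005, -1.3], [0.062, -0.003, -0.007, -1.6]],
  ],
)

```text
time: 13.22
tool_pos: [536.8, -76.4, 109.4]
tcp_rot: [1.738, 1.535, -0.352]
contact_force: [0.9, -0.3, -1.7]
grip_width: 24.2
```

Request:
step_arm(
  targets=[
    [[0.007, 0, 0, 0], [0.013, 0, 0, 0], [0.02, -0.001, 0, 0], [0.026, -0.001, 0, 0], [0.033, -0.001, 0, 0]],
  ],
)

```text
time: 13.63
tool_pos: [537.4, -76.3, 76.4]
tcp_rot: [1.739, 1.534, -0.35]
contact_force: [-0.6, -0.2, -1.9]
grip_width: 23.8
```

```bash
python3 st.py; python3 -c "
from plan import *
m=np.array([-175,-53.])/np.hypot(175,53)
P=lambda s:[537+m[0]*s,-78+m[1]*s,77,-30]
plan([P(25),P(50),P(75),P(100),P(125),P(150)])"
```

```text
t 13.6333 q [-16.1  29.9  97.5  -0.2  50.5  13.7] pose [537.4 -76.3  76.4 -29.7] xaxis [ 0.034 -0.013 -0.999] w 23.8 F [-0.6 -0.2 -1.9]
t 13.63 at [537.4 -76.3  76.4 -29.7] w 23.8 F [-0.6 -0.2 -1.9]
[513.07324028 -85.24639009  77.         -30.        ] [[-0.0003, -0.0033, 0.004, 0.06], [-0.0005, -0.0066, 0.0079, 0.12], [-0.0008, -0.01, 0.0119, 0.18], [-0.0011, -0.0133, 0.0158, 0.24], [-0.0013, -0.0166, 0.0198, 0.3]]
[489.14648056 -92.49278017  77.         -30.        ] [[-0.0001, -0.0034, 0.0036, -0.0], [-0.0003, -0.0068, 0.0073, -0.0], [-0.0004, -0.0103, 0.0109, -0.0], [-0.0006, -0.0137, 0.0146, -0.0], [-0.0007, -0.0171, 0.0182, -0.0]]
[465.21972084 -99.73917026  77.         -30.        ] [[-0.0001, -0.0034, 0.0036, -0.0], [-0.0003, -0.0068, 0.0073, -0.0], [-0.0004, -0.0103, 0.0109, -0.0], [-0.0006, -0.0137, 0.0146, -0.0], [-0.0007, -0.0171, 0.0182, -0.0]]
[ 441.29296112 -106.98556035   77.          -30.        ] [[-0.0001, -0.0034, 0.0036, -0.0], [-0.0003, -0.0068, 0.0073, -0.0], [-0.0004, -0.0103, 0.0109, -0.0], [-0.0006, -0.0137, 0.0146, -0.0], [-0.0007, -0.0171, 0.0182, -0.0]]
[ 417.3662014  -114.23195043   77.          -30.        ] [[-0.0001, -0.0034, 0.0036, -0.0], [-0.0003, -0.0068, 0.0073, -0.0], [-0.0004, -0.0103, 0.0109, -0.0], [-0.0006, -0.0137, 0.0146, -0.0], [-0.0007, -0.0171, 0.0182, -0.0]]
[ 393.43944168 -121.47834052   77.          -30.        ] [[-0.0001, -0.0034, 0.0036, -0.0], [-0.0003, -0.0068, 0.0073, -0.0], [-0.0004, -0.0103, 0.0109, -0.0], [-0.0006, -0.0137, 0.0146, -0.0], [-0.0007, -0.0171, 0.0182, -0.0]]
```

Request:
step_arm(
  targets=[
    [[0, -0.0035, 0.0038, 0], [0, -0.007, 0.0075, 0], [-0.001, -0.0105, 0.011, 0], [-0.001, -0.014, 0.015, 0], [-0.001, -0.017, 0.019, 0]],
  ],
)

```text
time: 14.05
tool_pos: [512.7, -84.7, 77.1]
tcp_rot: [1.739, 1.534, -0.35]
contact_force: [0.6, 0.3, -1.9]
grip_width: 24.1
```

Request:
step_arm(
  targets=[
    [[0, -0.0035, 0.0037, 0], [0, -0.007, 0.0073, 0], [-0.001, -0.0103, 0.011, 0], [-0.001, -0.0137, 0.0146, 0], [-0.001, -0.017, 0.018, 0]],
  ],
)

```text
time: 14.47
tool_pos: [489.3, -92.1, 77.7]
tcp_rot: [1.751, 1.532, -0.339]
contact_force: [2.5, 1.6, -3.5]
grip_width: 23.9
```

Request:
step_arm(
  targets=[
    [[0, -0.0035, 0.0037, 0], [0, -0.007, 0.0073, 0], [-0.001, -0.0103, 0.011, 0], [-0.001, -0.0137, 0.0146, 0], [-0.001, -0.017, 0.018, 0]],
  ],
)

```text
time: 14.88
tool_pos: [465.2, -99.5, 78.0]
tcp_rot: [1.753, 1.531, -0.337]
contact_force: [4.6, 0.0, -3.7]
grip_width: 24.0
```

```bash
python3 st.py; python3 v.py b
```

```text
t 14.8833 q [-2.14e+01  2.41e+01  1.08e+02  1.00e-01  4.56e+01  8.30e+00] pose [465.2 -99.5  78.  -29.7] xaxis [ 0.037 -0.013 -0.999] w 24.0 F [ 4.6  0.  -3.7]
```

View pics/b.png

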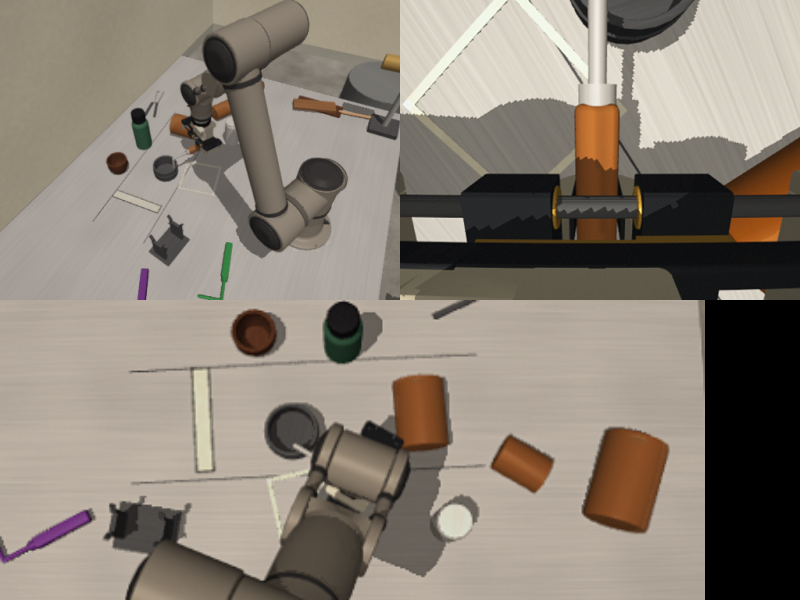

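The view (6th) shows the mould being dragged: it is now at about (292,432) in the top crop, from (287,412), with the rod into its mouth and the handle still straight in the grip. I continue.

Request:
step_arm(
  targets=[
    [[0, -0.0035, 0.0037, 0], [0, -0.007, 0.0073, 0], [0, -0.0103, 0.011, 0], [0, -0.0137, 0.0146, 0], [0, -0.017, 0.018, 0]],
  ],
)

```text
time: 15.45
tool_pos: [440.9, -106.8, 77.2]
tcp_rot: [1.745, 1.532, -0.345]
contact_force: [4.4, 1.8, -2.9]
grip_width: 24.0
```

Request:
step_arm(
  targets=[
    [[0, -0.0035, 0.0037, 0], [0, -0.007, 0.0073, 0], [0, -0.0103, 0.011, 0], [0, -0.0137, 0.0146, 0], [0, -0.017, 0.018, 0]],
  ],
)

```text
time: 15.87
tool_pos: [416.8, -114.2, 76.5]
tcp_rot: [1.746, 1.532, -0.344]
contact_force: [4.4, 1.1, -1.2]
grip_width: 24.0
```

Request:
step_arm(
  targets=[
    [[0, -0.0035, 0.0037, 0], [0, -0.007, 0.0073, 0], [0, -0.0103, 0.011, 0], [0, -0.0137, 0.0146, 0], [0, -0.017, 0.018, 0]],
  ],
)

```text
time: 16.28
tool_pos: [392.7, -121.6, 75.8]
tcp_rot: [1.747, 1.532, -0.343]
contact_force: [3.6, 2.4, -2.3]
grip_width: 23.5
```

Request:
step_arm(
  targets=[
    [[0, -0.0035, 0.0037, 0], [0, -0.007, 0.0073, 0], [0, -0.0103, 0.011, 0], [0, -0.0137, 0.0146, 0], [0, -0.017, 0.018, 0]],
  ],
)

```text
time: 16.7
tool_pos: [368.6, -128.9, 75.0]
tcp_rot: [1.748, 1.532, -0.343]
contact_force: [4.8, 0.7, -0.9]
grip_width: 23.7
```

```bash
python3 st.py; cat > mm.py <<'E'
from h import *
def mould(c,z=55):
    # dark rim points by depth
    P=pts(c); ok=(c['depth']>0)&(P[...,2]>47)&(P[...,2]<63)&(P[...,0]>340)&(P[...,0]<660)&(abs(P[...,1])<110)
    hs=cv2.cvtColor(c['color'],cv2.COLOR_RGB2HSV); ok&=(hs[...,2]<110)&(hs[...,1]<90)
    n,l,st,_=cv2.connectedComponentsWithStats(ok.astype(np.uint8)); k=1+np.argmax(st[1:,4]) 
    M=P[l==k][:,:2]
    from scipy.optimize import least_squares
    r=least_squares(lambda q:np.clip(np.hypot(*(M-q).T),43,50)-np.hypot(*(M-q).T),M.mean(0),loss='soft_l1')
    return len(M),M.mean(0).round(1),r.x.round(1),np.median(abs(r.fun)).round(1)
if __name__=='__main__':
    for n in('top','side'): print(n,mould(cam(n)))
E
python3 mm.py
```

```text
t 16.7 q [-30.9  17.3 120.7   0.7  39.8  -1.7] pose [ 368.6 -128.9   75.   -29.8] xaxis [ 0.037 -0.013 -0.999] w 23.7 F [ 4.8  0.7 -0.9]
top (180, array([476.3,  -6.2]), array([475.1,  -6. ]), np.float64(0.0))
side (217, array([468.6,  -2.2]), array([469.4,  -6.2]), np.float64(0.0))
```

```bash
python3 -c "
from plan import *
plan([[356,-139.5,76,-25],[344,-150,76,-20]])"
```

```text
t 16.8 at [ 368.1 -128.8   75.   -29.8] w 23.7 F [ 1.5  0.5 -0.5]
[ 356.  -139.5   76.   -25. ] [[-0.0003, -0.001, 0.0031, -0.96], [-0.0005, -0.0021, 0.0061, -1.91], [-0.0008, -0.0031, 0.0092, -2.87], [-0.0011, -0.0041, 0.0122, -3.82], [-0.0013, -0.0051, 0.0153, -4.78]]
[ 344. -150.   76.  -20.] [[-0.0001, -0.0013, 0.0029, -1.0], [-0.0001, -0.0026, 0.0058, -2.0], [-0.0002, -0.0039, 0.0088, -3.0], [-0.0002, -0.0051, 0.0117, -4.0], [-0.0003, -0.0064, 0.0146, -5.0]]
```

Request:
step_arm(
  targets=[
    [[0, -0.001, 0.003, -1], [-0.001, -0.002, 0.006, -1.9], [-0.001, -0.003, 0.009, -2.9], [-0.001, -0.004, 0.012, -3.8], [-0.001, -0.005, 0.015, -4.8]],
  ],
)

```text
time: 17.22
tool_pos: [356.1, -139.5, 75.6]
tcp_rot: [1.659, 1.533, -0.346]
contact_force: [3.9, 0.8, -1.8]
grip_width: 23.8
```

Request:
step_arm(
  targets=[
    [[0, -0.001, 0.003, -1], [0, -0.003, 0.006, -2], [0, -0.004, 0.009, -3], [0, -0.005, 0.012, -4], [0, -0.006, 0.015, -5]],
  ],
)

```text
time: 17.63
tool_pos: [344.3, -150.7, 75.4]
tcp_rot: [1.577, 1.533, -0.34]
contact_force: [4.7, 1.5, -1.2]
grip_width: 23.8
```

```bash
python3 st.py; python3 mm.py
```

```text
t 17.6333 q [-35.9  16.1 122.7   1.   39.2 -16.8] pose [ 344.3 -150.7   75.4  -19.9] xaxis [ 0.036 -0.013 -0.999] w 23.8 F [ 4.7  1.5 -1.2]
top (183, array([432.3, -16.7]), array([430.8, -18.2]), np.float64(0.0))
side (221, array([424.9, -14.7]), array([425.4, -18.1]), np.float64(0.0))
```

The mould is at about (428,-18), the centre of the square. I back the prong off the wall, lift it, and carry the hook back.

```bash
python3 -c "
from plan import *
plan([[368,-143.5,76,-20],[368,-143.5,175,-20],[430,-100,178,-2],[500,-20,178,32],[510,50,178,66],[490,120,178,100],[460,180,178,134],[420,240,175,165],[383,300,172,171.6]])"
```

```text
t 17.73 at [ 344.  -150.7   75.4  -19.9] w 23.8 F [ 1.9 -0.1 -1.2]
[ 368.  -143.5   76.   -20. ] [[0.0, 0.004, -0.003, 0.02], [0.0, 0.0081, -0.006, 0.04], [0.0001, 0.0121, -0.009, 0.07], [0.0001, 0.0161, -0.012, 0.09], [0.0001, 0.0201, -0.015, 0.11]]
[ 368.  -143.5  175.   -20. ] [[-0.0198, 0.0007, -0.0, -0.0], [-0.0396, 0.0015, -0.0, -0.0], [-0.0594, 0.0022, -0.0, -0.0], [-0.0791, 0.003, -0.0, -0.0], [-0.0989, 0.0037, -0.0, -0.0]]
[ 430. -100.  178.   -2.] [[-0.0003, 0.0087, -0.0124, -3.6], [-0.0006, 0.0174, -0.0248, -7.2], [-0.0008, 0.0261, -0.0372, -10.8], [-0.0011, 0.0348, -0.0497, -14.4], [-0.0014, 0.0435, -0.0621, -18.0]]
[500. -20. 178.  32.] [[0.0003, 0.0134, -0.0165, -6.8], [0.0006, 0.0269, -0.033, -13.6], [0.0009, 0.0403, -0.0494, -20.4], [0.0011, 0.0537, -0.0659, -27.2], [0.0014, 0.0671, -0.0824, -34.0]]
[510.  50. 178.  66.] [[-0.0001, 0.0091, -0.0108, -6.8], [-0.0002, 0.0182, -0.0216, -13.6], [-0.0003, 0.0273, -0.0324, -20.4], [-0.0004, 0.0365, -0.0432, -27.2], [-0.0005, 0.0456, -0.0541, -34.0]]
[490. 120. 178. 100.] [[-0.0003, 0.0112, -0.0093, -6.8], [-0.0006, 0.0223, -0.0187, -13.6], [-0.001, 0.0335, -0.028, -20.4], [-0.0013, 0.0447, -0.0374, -27.2], [-0.0016, 0.0558, -0.0467, -34.0]]
[460. 180. 178. 134.] [[-0.0004, 0.0129, -0.0038, -6.8], [-0.0007, 0.0257, -0.0076, -13.6], [-0.0011, 0.0386, -0.0115, -20.4], [-0.0015, 0.0514, -0.0153, -27.2], [-0.0018, 0.0643, -0.0191, -34.0]]
[420. 240. 175. 165.] [[0.0002, 0.0142, 0.0026, -6.2], [0.0003, 0.0284, 0.0051, -12.4], [0.0005, 0.0426, 0.0077, -18.6], [0.0007, 0.0568, 0.0103, -24.8], [0.0008, 0.071, 0.0129, -31.0]]
[383.  300.  172.  171.6] [[0.0002, 0.0103, 0.0097, -1.32], [0.0004, 0.0205, 0.0194, -2.64], [0.0006, 0.0308, 0.029, -3.96], [0.0008, 0.0411, 0.0387, -5.28], [0.0009, 0.0513, 0.0484, -6.6]]
```

Request:
step_arm(
  targets=[
    [[0, 0.004, -0.003, 0], [0, 0.008, -0.006, 0], [0, 0.012, -0.009, 0], [0, 0.016, -0.012, 0], [0, 0.02, -0.015, 0]],
  ],
)

```text
time: 18.15
tool_pos: [368.2, -143.1, 76.0]
tcp_rot: [1.568, 1.534, -0.349]
contact_force: [0.4, 0.7, -2.2]
grip_width: 23.7
```

Request:
step_arm(
  targets=[
    [[-0.02, 0.001, 0, 0], [-0.04, 0.002, 0, 0], [-0.06, 0.002, 0, 0], [-0.08, 0.003, 0, 0], [-0.1, 0.004, 0, 0]],
  ],
)

```text
time: 18.57
tool_pos: [368.5, -142.7, 176.9]
tcp_rot: [1.567, 1.535, -0.35]
contact_force: [-0.1, -0.6, -2.4]
grip_width: 23.7
```

Request:
step_arm(
  targets=[
    [[0, 0.009, -0.012, -3.6], [-0.001, 0.017, -0.025, -7.2], [-0.001, 0.026, -0.037, -10.8], [-0.001, 0.035, -0.05, -14.4], [-0.001, 0.044, -0.062, -18]],
  ],
)

```text
time: 18.98
tool_pos: [431.4, -98.3, 179.4]
tcp_rot: [1.245, 1.536, -0.354]
contact_force: [0.1, 0.5, -1.9]
grip_width: 24.3
```

Request:
step_arm(
  targets=[
    [[0, 0.013, -0.017, -6.8], [0.001, 0.027, -0.033, -13.6], [0.001, 0.04, -0.049, -20.4], [0.001, 0.054, -0.066, -27.2], [0.001, 0.067, -0.082, -34]],
  ],
)

```text
time: 19.4
tool_pos: [501.4, -16.8, 179.4]
tcp_rot: [0.637, 1.536, -0.362]
contact_force: [1.1, 0.2, -2.6]
grip_width: 24.3
```

Request:
step_arm(
  targets=[
    [[0, 0.009, -0.011, -6.8], [0, 0.018, -0.022, -13.6], [0, 0.027, -0.032, -20.4], [0, 0.036, -0.043, -27.2], [0, 0.046, -0.054, -34]],
  ],
)

```text
time: 19.82
tool_pos: [510.6, 54.6, 178.4]
tcp_rot: [0.018, 1.538, -0.381]
contact_force: [-0.5, -0.8, -1.7]
grip_width: 24.2
```

Request:
step_arm(
  targets=[
    [[0, 0.011, -0.009, -6.8], [-0.001, 0.022, -0.019, -13.6], [-0.001, 0.034, -0.028, -20.4], [-0.001, 0.045, -0.037, -27.2], [-0.002, 0.056, -0.047, -34]],
  ],
)

```text
time: 20.23
tool_pos: [488.6, 125.6, 178.4]
tcp_rot: [-0.604, 1.539, -0.404]
contact_force: [-0.3, 0.9, -1.9]
grip_width: 23.8
```

Request:
step_arm(
  targets=[
    [[0, 0.013, -0.004, -6.8], [-0.001, 0.026, -0.008, -13.6], [-0.001, 0.039, -0.011, -20.4], [-0.001, 0.051, -0.015, -27.2], [-0.002, 0.064, -0.019, -34]],
  ],
)

```text
time: 20.65
tool_pos: [456.6, 185.4, 178.3]
tcp_rot: [-1.231, 1.539, -0.431]
contact_force: [0.0, 0.1, -2.3]
grip_width: 23.8
```

Request:
step_arm(
  targets=[
    [[0, 0.014, 0.003, -6.2], [0, 0.028, 0.005, -12.4], [0, 0.043, 0.008, -18.6], [0.001, 0.057, 0.01, -24.8], [0.001, 0.071, 0.013, -31]],
  ],
)

```text
time: 21.07
tool_pos: [413.7, 245.0, 174.9]
tcp_rot: [-1.813, 1.54, -0.465]
contact_force: [0.4, 0.5, -1.2]
grip_width: 23.5
```

Request:
step_arm(
  targets=[
    [[0, 0.01, 0.01, -1.3], [0, 0.02, 0.02, -2.6], [0, 0.031, 0.029, -4], [0, 0.041, 0.039, -5.3], [0, 0.051, 0.048, -6.6]],
  ],
)

```text
time: 21.48
tool_pos: [373.9, 304.0, 172.7]
tcp_rot: [-1.955, 1.541, -0.491]
contact_force: [0.3, -0.1, -2.0]
grip_width: 24.1
```

Request:
step_arm(
  targets=[
    [[0, 0, 0, 0], [0, 0, 0, 0], [0, 0, 0, 0], [0, 0, 0, 0], [0, 0, 0, 0]],
  ],
)

```text
time: 21.9
tool_pos: [374.2, 303.6, 172.7]
tcp_rot: [-1.96, 1.541, -0.496]
contact_force: [0.0, 0.8, -1.6]
grip_width: 23.9
```

```bash
python3 st.py; python3 mm.py; cat > hk.py <<'E'
from h import *
for n in('top','side','wrist'):
    c=cam(n); P=pts(c); hs=cv2.cvtColor(c['color'],cv2.COLOR_RGB2HSV)
    m=(hs[...,1]>110)&(hs[...,0]<20)&(c['depth']>0)&(P[...,2]>85)&(P[...,2]<230)&(P[...,0]>300)&(P[...,0]<460)&(P[...,1]>210)&(P[...,1]<390)
    M=P[m]
    if len(M)>20:
        print(n,len(M),'z',np.percentile(M[:,2],[5,50,95]).round(1),[np.round(q,1) for q in cv2.minAreaRect(M[:,:2].astype(np.float32))]); 
        # pitch along handle
        T=M[M[:,2]>np.median(M[:,2])-6]; A=np.c_[T[:,:2]-T[:,:2].mean(0),np.ones(len(T))]; print('  dz/dx,dz/dy',np.linalg.lstsq(A,T[:,2],rcond=None)[0].round(3))
    R=P[(c['depth']>0)&(P[...,2]>120)&(P[...,0]>300)&(P[...,0]<420)&(P[...,1]>130)&(P[...,1]<235)]
    if len(R): i=np.argmin(R[:,1]); print('  foremost rod',len(R),R[i].round(1))
E
python3 hk.py
```

```text
t 21.9 q [  30.9   17.9   99.2   -1.7   62.1 -142.1] pose [374.2 303.6 172.7 173.9] xaxis [ 0.027 -0.014 -1.   ] w 23.9 F [ 0.   0.8 -1.6]
top (196, array([428.4, -18.3]), array([429.8, -18.6]), np.float64(0.0))
side (125, array([414.1,   8.7]), array([425.2, -18.7]), np.float64(0.0))
top 109 z [202.1 206.4 211.2] [array([370.8, 269.2]), array([51.2, 23.4]), np.float64(82.6)]
  dz/dx,dz/dy [ 1.60000e-02 -2.90000e-02  2.06734e+02]
  foremost rod 347 [361.3 166.2 140.8]
side 209 z [190.  202.8 206.2] [array([376.6, 341.8]), array([43.9, 24.4]), np.float64(82.0)]
  dz/dx,dz/dy [ 1.16000e-01 -5.10000e-02  2.03025e+02]
  foremost rod 501 [360.2 170.3 196.7]
wrist 7784 z [203.1 205.1 206.5] [array([371.8, 282.1]), array([80.3, 35.5]), np.float64(78.6)]
  dz/dx,dz/dy [ 2.10000e-02 -2.00000e-02  2.05034e+02]
  foremost rod 2895 [364.2 192.2 196.9]
```

```bash
python3 -c "
from plan import *
plan([[383,300.8,150,171.6],[383,300.8,118,171.6]])"
```

```text
t 22.15 at [374.1 303.8 172.8 173.9] w 23.9 F [ 0.4 -0.1 -1.3]
[383.  300.8 150.  171.6] [[0.0046, -0.0017, -0.0004, 0.46], [0.0092, -0.0034, -0.0007, 0.91], [0.0138, -0.0051, -0.0011, 1.37], [0.0184, -0.0069, -0.0014, 1.83], [0.023, -0.0086, -0.0018, 2.28]]
[383.  300.8 118.  171.6] [[0.0064, 0.0002, 0.0001, -0.0], [0.0128, 0.0004, 0.0001, -0.0], [0.0192, 0.0005, 0.0002, -0.0], [0.0256, 0.0007, 0.0003, -0.0], [0.032, 0.0009, 0.0003, -0.0]]
```

Request:
step_arm(
  targets=[
    [[0.005, -0.002, 0, 0.5], [0.009, -0.003, -0.001, 0.9], [0.014, -0.005, -0.001, 1.4], [0.018, -0.007, -0.001, 1.8], [0.023, -0.009, -0.002, 2.3]],
  ],
)

```text
time: 22.57
tool_pos: [383.6, 300.5, 149.5]
tcp_rot: [-1.916, 1.541, -0.493]
contact_force: [-0.8, 0.7, -2.0]
grip_width: 23.7
```

Request:
step_arm(
  targets=[
    [[0.006, 0, 0, 0], [0.013, 0, 0, 0], [0.019, 0.001, 0, 0], [0.026, 0.001, 0, 0], [0.032, 0.001, 0, 0]],
  ],
)

```text
time: 22.98
tool_pos: [383.2, 300.2, 116.6]
tcp_rot: [-1.931, 1.541, -0.507]
contact_force: [-0.6, -0.5, -1.1]
grip_width: 23.7
```

```bash
python3 st.py; python3 hk.py; python3 -c "
from plan import *
plan([[383.2,300.8,94,171.6],[383.2,300.8,81,171.6]])"
```

```text
t 22.9833 q [  30.    22.4  102.6   -1.8   54.  -140.5] pose [383.2 300.2 116.6 171.5] xaxis [ 0.026 -0.014 -1.   ] w 23.7 F [-0.6 -0.5 -1.1]
top 109 z [145.4 150.6 156.9] [array([376.9, 267.9]), array([52.3, 28.3]), np.float64(79.3)]
  dz/dx,dz/dy [1.10000e-01 1.47000e-01 1.52501e+02]
  foremost rod 501 [365.1 165.2 126.9]
side 252 z [130.2 146.6 216.9] [array([368.5, 321.4]), array([82.9, 59.9]), np.float64(80.0)]
  dz/dx,dz/dy [ -0.567  -0.731 166.693]
  foremost rod 527 [356.1 167.1 120.6]
wrist 10194 z [146.9 149.  209.5] [array([372.2, 287.4]), array([74.1, 87.4]), np.float64(39.7)]
  dz/dx,dz/dy [-4.99000e-01  1.62000e-01  1.62185e+02]
  foremost rod 3352 [368.5 188.6 140. ]
t 23.13 at [383.2 300.1 116.9 171.5] w 24.1 F [ 0.3  0.3 -1.1]
[383.2 300.8  94.  171.6] [[0.0046, 0.0002, 0.0002, -0.01], [0.0092, 0.0003, 0.0004, -0.02], [0.0137, 0.0005, 0.0006, -0.03], [0.0183, 0.0006, 0.0008, -0.04], [0.0229, 0.0008, 0.001, -0.05]]
[383.2 300.8  81.  171.6] [[0.0026, 0.0001, 0.0, -0.0], [0.0052, 0.0001, 0.0001, -0.0], [0.0078, 0.0002, 0.0001, -0.0], [0.0104, 0.0003, 0.0001, -0.0], [0.013, 0.0004, 0.0001, -0.0]]
```

Request:
step_arm(
  targets=[
    [[0.005, 0, 0, 0], [0.009, 0, 0, 0], [0.014, 0, 0.001, 0], [0.018, 0.001, 0.001, 0], [0.023, 0.001, 0.001, 0]],
  ],
)

```text
time: 23.55
tool_pos: [382.8, 301.0, 93.5]
tcp_rot: [-1.948, 1.541, -0.525]
contact_force: [0.1, -1.2, -2.1]
grip_width: 23.8
```

Request:
step_arm(
  targets=[
    [[0.003, 0, 0, 0], [0.005, 0, 0, 0], [0.008, 0, 0, 0], [0.01, 0, 0, 0], [0.0125, 0, 0, 0]],
  ],
)

```text
time: 23.97
tool_pos: [383.3, 300.8, 80.9]
tcp_rot: [-1.939, 1.541, -0.516]
contact_force: [0.1, -2.1, 0.2]
grip_width: 24.1
```

```bash
python3 st.py
```

```text
t 23.9667 q [  30.1   25.5  104.8   -1.9   48.9 -140.2] pose [383.3 300.8  80.9 171.6] xaxis [ 0.026 -0.015 -1.   ] w 24.1 F [ 0.1 -2.1  0.2]
```

Request:
step_arm(
  targets=[
    [[0.001, 0, 0, 0], [0.001, 0, 0, 0], [0.001, 0, 0, 0], [0.001, 0, 0, 0], [0.001, 0, 0, 0]],
  ],
)

```text
time: 24.38
tool_pos: [383.5, 300.8, 80.3]
tcp_rot: [-1.921, 1.541, -0.497]
contact_force: [-1.6, -2.5, 4.7]
grip_width: 23.7
```

Request:
step_arm(
  targets=[
    [[0, 0, 0, 0], [0, 0, 0, 0], [0, 0, 0, 0], [0, 0, 0, 0], [0, 0, 0, 0]],
  ],
  jaw=0.2,
)

```text
time: 24.8
tool_pos: [383.5, 300.8, 80.1]
tcp_rot: [-1.929, 1.541, -0.506]
contact_force: [-0.4, 1.0, 0.1]
grip_width: 52.5
```

Request:
step_arm(
  targets=[
    [[0, 0, 0, 0], [0, 0, 0, 0], [0, 0, 0, 0], [-0.003, 0, 0, 0], [-0.01, 0, 0, 0]],
  ],
)

```text
time: 25.22
tool_pos: [382.7, 300.7, 89.8]
tcp_rot: [-1.979, 1.542, -0.556]
contact_force: [-0.9, -0.6, -0.8]
grip_width: 73.1
```

Request:
step_arm(
  targets=[
    [[-0.02, 0, 0, 0], [-0.045, 0, 0, 0], [-0.07, 0, 0, 0], [-0.095, 0, 0, 0], [-0.12, 0, 0, 0]],
  ],
)

```text
time: 25.63
tool_pos: [379.5, 302.5, 211.7]
tcp_rot: [-1.96, 1.541, -0.537]
contact_force: [0.6, 0.4, 0.5]
grip_width: 73.4
```

```bash
python3 st.py; python3 w.py; python3 - <<'E'
from h import *
c=cam('side'); cv2.imwrite('pics/s2.png',c['color'][:,:,::-1])
P=pts(c); hs=cv2.cvtColor(c['color'],cv2.COLOR_RGB2HSV)
m=(hs[...,1]>110)&(hs[...,0]<20)&(c['depth']>0)&(P[...,2]>85)&(P[...,2]<125)&(P[...,0]>300)&(P[...,0]<460)&(P[...,1]>210)&(P[...,1]<390)
M=P[m]; print(np.percentile(M[:,2],[5,50,95]),cv2.minAreaRect(M[:,:2].astype(np.float32)))
E
```

```text
t 25.6333 q [  30.5   15.9   95.2   -1.6   68.1 -140.5] pose [379.5 302.5 211.7 171.6] xaxis [ 0.025 -0.015 -1.   ] w 73.4 F [0.6 0.4 0.5]
3422 111.94582146223848 ((381.7100524902344, 293.76324462890625), (107.60223388671875, 23.562395095825195), 81.3226547241211) ((381.905029296875, 294.09234619140625), (108.27251434326172, 23.941383361816406), 81.32674407958984)
[ 97.12948106 111.08797807 114.70237048] ((383.5251770019531, 315.43084716796875), (90.18759155273438, 24.435848236083984), 80.360595703125)
```

View pics/s2.png

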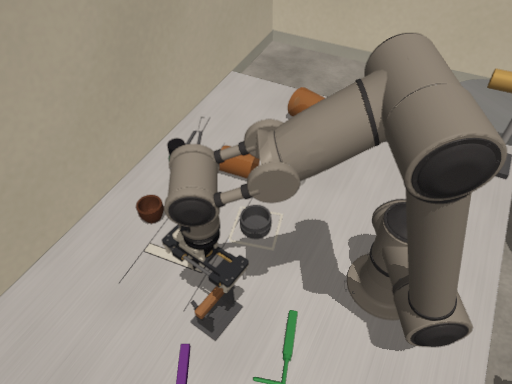

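The side view (7th) shows the hook back in its rest at (210,303), handle top at z 112, with the mould inside the square at (256,220). I now move around to the far side of the glass with the jaw axis along the glass.

```bash
python3 -c "
from plan import *
plan([[460,220,220,138],[530,90,225,104],[560,-50,225,70],[575,-190,225,36],[597,-310,215,4]])"
```

```text
t 25.73 at [381.5 303.7 214.4 171.6] w 73.5 F [ 1.1 -0.  -0. ]
[460. 220. 220. 138.] [[-0.0004, -0.018, -0.0143, 6.71], [-0.0009, -0.036, -0.0285, 13.42], [-0.0013, -0.054, -0.0428, 20.13], [-0.0017, -0.072, -0.057, 26.84], [-0.0021, -0.0901, -0.0713, 33.55]]
[530.  90. 225. 104.] [[-0.0003, -0.0278, -0.0099, 6.8], [-0.0005, -0.0556, -0.0199, 13.6], [-0.0008, -0.0835, -0.0298, 20.4], [-0.0011, -0.1113, -0.0398, 27.2], [-0.0013, -0.1391, -0.0497, 34.0]]
[560. -50. 225.  70.] [[0.0005, -0.0286, -0.001, 6.8], [0.001, -0.0572, -0.0019, 13.6], [0.0015, -0.0858, -0.0029, 20.4], [0.002, -0.1145, -0.0038, 27.2], [0.0025, -0.1431, -0.0048, 34.0]]
[ 575. -190.  225.   36.] [[0.0004, -0.0253, 0.0124, 6.8], [0.0008, -0.0506, 0.0248, 13.6], [0.0012, -0.0759, 0.0372, 20.4], [0.0016, -0.1011, 0.0496, 27.2], [0.002, -0.1264, 0.062, 34.0]]
[ 597. -310.  215.    4.] [[0.0024, -0.0106, 0.0219, 6.4], [0.0048, -0.0212, 0.0439, 12.8], [0.0072, -0.0318, 0.0658, 19.2], [0.0096, -0.0424, 0.0878, 25.6], [0.012, -0.0529, 0.1097, 32.0]]
```

Request:
step_arm(
  targets=[
    [[0, -0.018, -0.014, 6.7], [-0.001, -0.036, -0.029, 13.4], [-0.001, -0.054, -0.043, 20.1], [-0.002, -0.072, -0.057, 26.8], [-0.002, -0.09, -0.071, 33.6]],
  ],
)

```text
time: 26.15
tool_pos: [460.4, 219.4, 219.9]
tcp_rot: [-1.161, 1.537, -0.33]
contact_force: [0.6, 0.0, 0.2]
grip_width: 73.6
```

Request:
step_arm(
  targets=[
    [[0, -0.028, -0.01, 6.8], [-0.001, -0.056, -0.02, 13.6], [-0.001, -0.084, -0.03, 20.4], [-0.001, -0.111, -0.04, 27.2], [-0.001, -0.139, -0.05, 34]],
  ],
)

```text
time: 26.57
tool_pos: [529.4, 87.5, 224.4]
tcp_rot: [-0.567, 1.538, -0.335]
contact_force: [0.5, 0.6, -0.1]
grip_width: 73.6
```

Request:
step_arm(
  targets=[
    [[0, -0.029, -0.001, 6.8], [0.001, -0.057, -0.002, 13.6], [0.001, -0.086, -0.003, 20.4], [0.002, -0.114, -0.004, 27.2], [0.002, -0.143, -0.005, 34]],
  ],
)

```text
time: 26.98
tool_pos: [557.1, -54.0, 224.3]
tcp_rot: [0.032, 1.539, -0.335]
contact_force: [0.6, -0.3, -1.3]
grip_width: 73.6
```

Request:
step_arm(
  targets=[
    [[0, -0.025, 0.012, 6.8], [0.001, -0.051, 0.025, 13.6], [0.001, -0.076, 0.037, 20.4], [0.002, -0.101, 0.05, 27.2], [0.002, -0.126, 0.062, 34]],
  ],
)

```text
time: 27.4
tool_pos: [569.4, -195.3, 223.7]
tcp_rot: [0.638, 1.54, -0.329]
contact_force: [0.7, 0.6, -0.1]
grip_width: 73.4
```

Request:
step_arm(
  targets=[
    [[0.002, -0.011, 0.022, 6.4], [0.005, -0.021, 0.044, 12.8], [0.007, -0.032, 0.066, 19.2], [0.01, -0.042, 0.088, 25.6], [0.012, -0.053, 0.11, 32]],
  ],
)

```text
time: 27.82
tool_pos: [588.3, -316.9, 212.7]
tcp_rot: [1.217, 1.541, -0.314]
contact_force: [0.7, 0.2, 0.3]
grip_width: 73.3
```

Request:
step_arm(
  targets=[
    [[0, 0, 0, 0], [0, 0, 0, 0], [0, 0, 0, 0], [0, 0, 0, 0], [0, 0, 0, 0]],
  ],
)

```text
time: 28.23
tool_pos: [588.5, -315.8, 213.1]
tcp_rot: [1.218, 1.541, -0.311]
contact_force: [0.2, -0.1, 0.5]
grip_width: 73.5
```

```bash
python3 st.py; python3 v.py d; cat > gl.py <<'E'
from h import *
def glass(c,rng=((480,720),(-320,290))):
    P=pts(c); hs=cv2.cvtColor(c['color'],cv2.COLOR_RGB2HSV); (x0,x1),(y0,y1)=rng
    m=(hs[...,1]>120)&(hs[...,0]<20)&(c['depth']>0)&(P[...,2]>20)&(P[...,2]<110)&(P[...,0]>x0)&(P[...,0]<x1)&(P[...,1]>y0)&(P[...,1]<y1)
    n,l,st,_=cv2.connectedComponentsWithStats(m.astype(np.uint8))
    if n<2: return None
    M=P[l==1+np.argmax(st[1:,4])]; T=M[M[:,2]>70]
    if len(T)<30: return None
    r=cv2.minAreaRect(T[:,:2].astype(np.float32))
    # cylinder fit: known radius 48, axis horizontal at z 48
    from scipy.optimize import least_squares
    def f(q):
        s=(M[:,1]-q[0])*np.cos(q[1])-(M[:,0]-600)*np.sin(q[1]); return np.hypot(s,M[:,2]-48-q[2])-48
    a=least_squares(f,[T[:,1].mean(),0.07,0],loss='soft_l1',f_scale=2); al=M[:,0]*np.cos(a.x[1])
    d=np.array([np.cos(a.x[1]),np.sin(a.x[1])]); p=(M[:,:2]-[600,a.x[0]])@d; lo,hi=np.percentile(p,[.5,99.5])
    ctr=np.array([600,a.x[0]])+d*(lo+hi)/2
    return dict(n=len(M),ctr=ctr.round(1),L=round(hi-lo,1),ang=round(np.degrees(a.x[1]),2),dz=round(a.x[2],1),res=round(float(np.median(abs(a.fun))),2))
if __name__=='__main__':
    for n in('top','side','wrist'): print(n,glass(cam(n)))
E
python3 gl.py; sed -i "s/cs=pickle.load(open('c0.pkl','rb'))/cs=pickle.load(open('c_d.pkl','rb'))/" m.py; sed -i "s/for name,c_ in cs.items/cs.pop('wrist'); cs['c0']=pickle.load(open('c0.pkl','rb'))['top']\nfor name,c_ in cs.items/" m3.py; python3 m3.py
```

```text
t 28.2333 q [-35.   34.6  64.9   0.5  78.8 -37.5] pose [ 588.5 -315.8  213.1    2.4] xaxis [ 0.029 -0.009 -1.   ] w 73.5 F [ 0.2 -0.1  0.5]
top {'n': 854, 'ctr': array([ 600.5, -217.9]), 'L': np.float64(124.9), 'ang': np.float64(6.05), 'dz': np.float64(2.7), 'res': 2.01}
side {'n': 990, 'ctr': array([ 596.4, -218.4]), 'L': np.float64(129.7), 'ang': np.float64(5.43), 'dz': np.float64(-1.1), 'res': 1.77}
wrist {'n': 15337, 'ctr': array([ 599.2, -218.5]), 'L': np.float64(125.5), 'ang': np.float64(4.55), 'dz': np.float64(-0.0), 'res': 0.44}
top band 402 [597.61174604 198.19487916] ang 4.94057939893462 ext 192.8177549228643
top line 302 slope dx/dy -0.061921597 x at y=198 482.38052 x at -215 507.95413
top line 399 slope dx/dy -0.057702634 x at y=198 700.8745 x at -215 724.7057
side band 371 [601.05545068 195.30946256] ang 4.723133062801089 ext 186.00971871710442
side line 147 slope dx/dy -0.08056632 x at y=198 481.89713 x at -215 515.171
side line 265 slope dx/dy -0.05637977 x at y=198 698.3313 x at -215 721.61615
c0 band 404 [597.4068242  198.23924183] ang 4.893838823188344 ext 192.80156378100548
c0 line 357 slope dx/dy -0.05890715 x at y=198 482.06854 x at -215 506.39722
c0 line 399 slope dx/dy -0.05764271 x at y=198 700.8608 x at -215 724.66724<string>:23: RuntimeWarning: Mean of empty slice.
  ret = um.true_divide(
```

View pics/d.png

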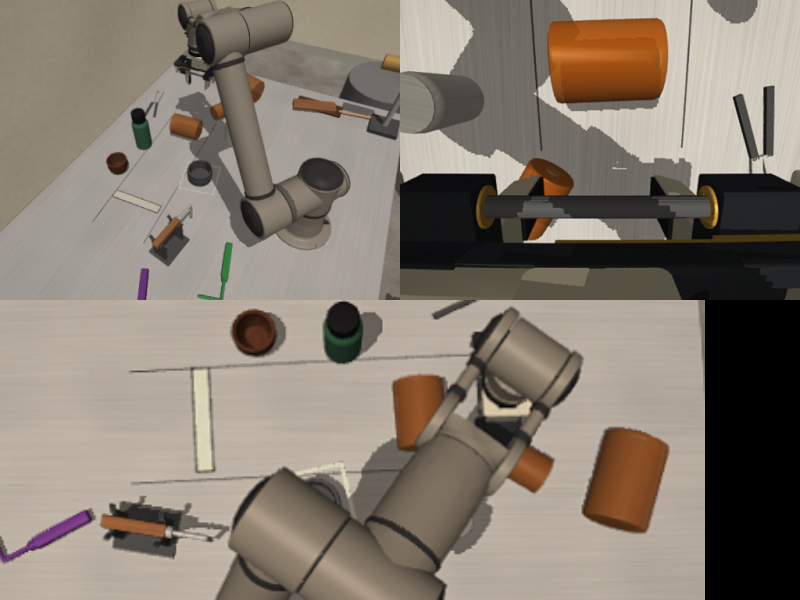

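The view (8th) shows the glass at wrist-view (608,60) ahead of the open fingers, the hook in its rest, and a clear lane. The wrist fit puts the glass at (599,-218.5), axis 4.55°, with 0.4 mm residual. I lower the tool behind it.

```bash
python3 -c "
from plan import *
plan([[598,-302,120,4.5],[598,-302,40,4.5]])"
```

```text
t 28.53 at [ 588.5 -316.6  213.     2.3] w 73.6 F [0.1 0.1 0.1]
[ 598.  -302.   120.     4.5] [[0.0186, 0.0015, -0.003, -0.43], [0.0372, 0.003, -0.0061, -0.87], [0.0558, 0.0045, -0.0091, -1.3], [0.0744, 0.006, -0.0122, -1.73], [0.093, 0.0075, -0.0152, -2.17]]
[ 598.  -302.    40.     4.5] [[0.016, -0.0004, -0.0002, -0.0], [0.032, -0.0009, -0.0004, -0.0], [0.048, -0.0013, -0.0006, -0.0], [0.064, -0.0018, -0.0007, -0.0], [0.08, -0.0022, -0.0009, -0.0]]
```

Request:
step_arm(
  targets=[
    [[0.019, 0.002, -0.003, -0.4], [0.037, 0.003, -0.006, -0.9], [0.056, 0.005, -0.009, -1.3], [0.074, 0.006, -0.012, -1.7], [0.093, 0.008, -0.015, -2.2]],
  ],
)

```text
time: 28.95
tool_pos: [598.6, -302.0, 119.5]
tcp_rot: [1.171, 1.54, -0.32]
contact_force: [0.4, 0.1, -0.1]
grip_width: 73.5
```

Request:
step_arm(
  targets=[
    [[0.016, 0, 0, 0], [0.032, -0.001, 0, 0], [0.048, -0.001, -0.001, 0], [0.064, -0.002, -0.001, 0], [0.08, -0.002, -0.001, 0]],
  ],
)

```text
time: 29.37
tool_pos: [598.8, -301.9, 38.7]
tcp_rot: [1.168, 1.54, -0.323]
contact_force: [-0.5, -0.6, 0.2]
grip_width: 73.6
```

```bash
python3 st.py; cat > roll.py <<'E'
# plan a gentle push: from current TCP, speed profile per call (mm per row), y-angle target, optional lateral
import sys; from plan import *
from plant import bot
a=[float(x) for x in sys.argv[1:]]  # x y z ang of end
plan([a])
E
python3 roll.py 597 -277 40 4.5
```

```text
t 29.3667 q [-33.5  44.   76.1   0.5  58.2 -38.4] pose [ 598.8 -301.9   38.7    4.6] xaxis [ 0.029 -0.01  -1.   ] w 73.6 F [-0.5 -0.6  0.2]
t 29.37 at [ 598.8 -301.9   38.7    4.6] w 73.6 F [-0.5 -0.6  0.2]
[ 597.  -277.    40.     4.5] [[-0.0003, 0.0001, -0.005, 0.02], [-0.0006, 0.0001, -0.01, 0.03], [-0.0009, 0.0002, -0.015, 0.05], [-0.0013, 0.0002, -0.0199, 0.06], [-0.0016, 0.0003, -0.0249, 0.08]]
```

Request:
step_arm(
  targets=[
    [[0, 0, -0.007, 0], [-0.001, 0, -0.013, 0], [-0.001, 0, -0.017, 0], [-0.001, 0, -0.02, 0], [-0.001, 0, -0.023, 0]],
  ],
)

```text
time: 29.78
tool_pos: [597.6, -278.7, 40.9]
tcp_rot: [1.153, 1.538, -0.338]
contact_force: [0.1, -0.4, 0.1]
grip_width: 73.4
```

Request:
step_arm(
  targets=[
    [[0, 0, -0.003, 0], [0, 0, -0.006, 0], [0, 0, -0.009, 0], [0, 0, -0.012, 0], [0, 0, -0.015, 0]],
  ],
)

```text
time: 30.2
tool_pos: [596.4, -263.5, 40.8]
tcp_rot: [1.152, 1.538, -0.339]
contact_force: [-0.5, -0.1, 0.5]
grip_width: 73.5
```

Request:
step_arm(
  targets=[
    [[0, 0, -0.0035, 0.2], [0, 0, -0.007, 0.4], [0, 0, -0.0105, 0.6], [0, 0, -0.014, 0.8], [0, 0, -0.018, 1]],
  ],
)

```text
time: 30.62
tool_pos: [594.9, -245.3, 40.5]
tcp_rot: [1.166, 1.538, -0.343]
contact_force: [0.5, -0.2, 0.8]
grip_width: 73.5
```

```bash
python3 st.py; python3 gl.py
```

```text
t 30.6167 q [-29.4  41.3  81.4   0.4  55.4 -33.2] pose [ 594.9 -245.3   40.5    3.6] xaxis [ 0.031 -0.011 -0.999] w 73.5 F [ 0.5 -0.2  0.8]
top {'n': 311, 'ctr': array([ 616.8, -184.5]), 'L': np.float64(90.4), 'ang': np.float64(4.09), 'dz': np.float64(2.7), 'res': 1.69}
side {'n': 1022, 'ctr': array([ 593.4, -184.4]), 'L': np.float64(128.4), 'ang': np.float64(5.05), 'dz': np.float64(-0.7), 'res': 1.69}
wrist {'n': 80324, 'ctr': array([ 596.5, -181.6]), 'L': np.float64(124.8), 'ang': np.float64(4.58), 'dz': np.float64(-0.1), 'res': 0.35}
```

Request:
step_arm(
  targets=[
    [[0, 0, -0.004, 0.2], [0, 0, -0.008, 0.4], [0, 0, -0.012, 0.6], [0, 0, -0.017, 0.8], [0, 0, -0.022, 1]],
  ],
)

```text
time: 31.18
tool_pos: [593.7, -223.0, 40.4]
tcp_rot: [1.177, 1.537, -0.348]
contact_force: [0.6, -0.4, -0.4]
grip_width: 73.6
```

Request:
step_arm(
  targets=[
    [[0, 0, -0.005, 0.3], [0, 0, -0.01, 0.6], [0, 0, -0.015, 0.9], [0, 0, -0.02, 1.2], [0, 0, -0.025, 1.5]],
  ],
)

```text
time: 31.6
tool_pos: [592.5, -197.4, 40.1]
tcp_rot: [1.204, 1.537, -0.348]
contact_force: [-0.2, -1.3, 0.4]
grip_width: 73.5
```

Request:
step_arm(
  targets=[
    [[0, 0, -0.005, 0], [0, 0, -0.01, 0], [0, 0, -0.015, 0], [0, 0, -0.02, 0], [0, 0, -0.025, 0]],
  ],
)

```text
time: 32.02
tool_pos: [592.1, -172.0, 39.8]
tcp_rot: [1.201, 1.537, -0.351]
contact_force: [0.6, -0.8, -0.2]
grip_width: 73.4
```

```bash
python3 st.py; sed -i "s/('top','side','wrist'): print/('wrist','side'): print/" gl.py; python3 gl.py
```

```text
t 32.0167 q [-23.4  39.1  86.4   0.1  52.6 -24.5] pose [ 592.1 -172.    39.8    1.1] xaxis [ 0.031 -0.012 -0.999] w 73.4 F [ 0.6 -0.8 -0.2]
wrist {'n': 80587, 'ctr': array([ 591.2, -111.6]), 'L': np.float64(124.9), 'ang': np.float64(4.28), 'dz': np.float64(-0.0), 'res': 0.34}
side {'n': 1103, 'ctr': array([ 587.7, -108.9]), 'L': np.float64(128.6), 'ang': np.float64(4.58), 'dz': np.float64(-0.9), 'res': 1.58}
```

Gentle pushing can't steer the glass, so it runs straight on its own heading. On that line it would end with its low-x end only about 5 mm inside the band's end. I'll roll it to about y = 140, ease it along its axis there, then finish the roll.

Request:
step_arm(
  targets=[
    [[0, -0.0005, -0.005, 0], [0, -0.0008, -0.01, 0], [0, -0.001, -0.015, 0], [0, -0.0012, -0.02, 0], [0, -0.0015, -0.025, 0]],
  ],
)

```text
time: 32.53
tool_pos: [590.1, -146.2, 39.5]
tcp_rot: [1.202, 1.537, -0.349]
contact_force: [-0.3, -0.3, -1.0]
grip_width: 73.6
```

Request:
step_arm(
  targets=[
    [[0, -0.0005, -0.005, 0], [0, -0.0008, -0.01, 0], [0, -0.001, -0.015, 0], [0, -0.0012, -0.02, 0], [0, -0.0015, -0.025, 0]],
  ],
)

```text
time: 32.95
tool_pos: [588.1, -120.8, 39.2]
tcp_rot: [1.2, 1.537, -0.351]
contact_force: [0.0, -0.8, 0.1]
grip_width: 73.4
```

Request:
step_arm(
  targets=[
    [[0, -0.0005, -0.005, 0], [0, -0.0008, -0.01, 0], [0, -0.001, -0.015, 0], [0, -0.0012, -0.02, 0], [0, -0.0015, -0.025, 0]],
  ],
)

```text
time: 33.37
tool_pos: [586.1, -95.3, 38.9]
tcp_rot: [1.198, 1.537, -0.353]
contact_force: [0.9, -1.8, 0.4]
grip_width: 73.4
```

Request:
step_arm(
  targets=[
    [[0, -0.0005, -0.005, 0], [0, -0.0008, -0.01, 0], [0, -0.001, -0.015, 0], [0, -0.0012, -0.02, 0], [0, -0.0015, -0.025, 0]],
  ],
)

```text
time: 33.78
tool_pos: [584.1, -69.9, 38.5]
tcp_rot: [1.195, 1.537, -0.355]
contact_force: [-0.1, -1.4, 0.9]
grip_width: 73.7
```

Request:
step_arm(
  targets=[
    [[0, -0.0005, -0.005, 0], [0, -0.0008, -0.01, 0], [0, -0.001, -0.015, 0], [0, -0.0012, -0.02, 0], [0, -0.0015, -0.025, 0]],
  ],
)

```text
time: 34.2
tool_pos: [582.1, -44.5, 38.2]
tcp_rot: [1.193, 1.537, -0.358]
contact_force: [-0.3, -1.4, 0.5]
grip_width: 73.6
```

```bash
python3 st.py; python3 gl.py
```

```text
t 34.2 q [-11.7  36.5  92.2  -0.4  49.4 -12.6] pose [582.1 -44.5  38.2   1.2] xaxis [ 0.032 -0.012 -0.999] w 73.6 F [-0.3 -1.4  0.5]
wrist {'n': 82776, 'ctr': array([581.9,  15.9]), 'L': np.float64(124.8), 'ang': np.float64(4.19), 'dz': np.float64(-0.0), 'res': 0.34}
side {'n': 1248, 'ctr': array([578.2,  18.6]), 'L': np.float64(128.5), 'ang': np.float64(4.32), 'dz': np.float64(-0.9), 'res': 1.52}
```

Request:
step_arm(
  targets=[
    [[0, -0.0005, -0.005, 0], [0, -0.0008, -0.01, 0], [0, -0.001, -0.015, 0], [0, -0.0012, -0.02, 0], [0, -0.0015, -0.025, 0]],
  ],
)

```text
time: 34.72
tool_pos: [580.0, -18.8, 37.9]
tcp_rot: [1.191, 1.537, -0.359]
contact_force: [0.6, -0.6, 1.1]
grip_width: 73.5
```

Request:
step_arm(
  targets=[
    [[0, -0.0005, -0.005, 0], [0, -0.0008, -0.01, 0], [0, -0.001, -0.015, 0], [0, -0.0012, -0.02, 0], [0, -0.0015, -0.025, 0]],
  ],
)

```text
time: 35.13
tool_pos: [578.0, 6.7, 37.6]
tcp_rot: [1.189, 1.537, -0.36]
contact_force: [-0.0, -0.3, 0.1]
grip_width: 73.6
```

Request:
step_arm(
  targets=[
    [[0, -0.0005, -0.005, 0], [0, -0.0008, -0.01, 0], [0, -0.001, -0.015, 0], [0, -0.0012, -0.02, 0], [0, -0.0015, -0.025, 0]],
  ],
)

```text
time: 35.55
tool_pos: [576.0, 32.1, 37.1]
tcp_rot: [1.188, 1.537, -0.362]
contact_force: [-0.9, -1.9, 0.7]
grip_width: 73.5
```

Request:
step_arm(
  targets=[
    [[0, -0.0005, -0.005, 0], [0, -0.0008, -0.01, 0], [0, -0.001, -0.0145, 0], [0, -0.0012, -0.0185, 0], [0, -0.0015, -0.022, 0]],
  ],
)

```text
time: 35.97
tool_pos: [574.0, 54.6, 36.8]
tcp_rot: [1.189, 1.537, -0.361]
contact_force: [0.2, 0.6, -0.5]
grip_width: 73.7
```

Request:
step_arm(
  targets=[
    [[0, 0, -0.0035, 0], [0, 0, -0.007, 0], [0, 0, -0.01, 0], [0, 0, -0.013, 0], [0, 0, -0.0155, 0]],
  ],
)

```text
time: 36.38
tool_pos: [573.6, 70.4, 36.6]
tcp_rot: [1.19, 1.537, -0.36]
contact_force: [0.7, -0.1, -0.4]
grip_width: 73.1
```

Request:
step_arm(
  targets=[
    [[0, 0, -0.0025, 0], [0, 0, -0.0045, 0], [0, 0, -0.0065, 0], [0, 0, -0.008, 0], [0, 0, -0.009, 0]],
  ],
)

```text
time: 36.8
tool_pos: [573.4, 79.6, 36.5]
tcp_rot: [1.191, 1.537, -0.358]
contact_force: [-0.1, 0.6, -0.3]
grip_width: 73.7
```

Request:
step_arm(
  targets=[
    [[0, 0, 0.01, 0], [0, 0, 0.025, 0], [0, 0, 0.04, 0], [0, 0, 0.055, 0], [0, 0, 0.07, 0]],
  ],
)

```text
time: 37.22
tool_pos: [574.9, 8.1, 37.4]
tcp_rot: [1.186, 1.537, -0.363]
contact_force: [0.4, -0.4, -0.4]
grip_width: 73.2
```

```bash
python3 st.py; python3 gl.py; python3 gl.py;python3 - <<'E'
from h import *
# band from wrist view
c=cam('wrist'); P=pts(c); hs=cv2.cvtColor(c['color'],cv2.COLOR_RGB2HSV); h,w=c['depth'].shape
v,u=np.mgrid[:h,:w]; X=plane(c,np.c_[u.ravel(),v.ravel()],0)[:,:2].reshape(h,w,2)
m=(abs(X[...,0]-598)<150)&(abs(X[...,1]-198)<45); print('in view',m.sum()); cv2.imwrite('pics/w3.png',c['color'][:,:,::-1])
E
```

```text
t 37.2167 q [-6.6 35.9 93.7 -0.6 48.5 -7.4] pose [574.9   8.1  37.4   1.2] xaxis [ 0.032 -0.012 -0.999] w 73.2 F [ 0.4 -0.4 -0.4]
wrist {'n': 22643, 'ctr': array([572.6, 143.1]), 'L': np.float64(124.8), 'ang': np.float64(-1255.93), 'dz': np.float64(0.2), 'res': 0.32}
side {'n': 1423, 'ctr': array([569.1, 142.7]), 'L': np.float64(127.9), 'ang': np.float64(5.42), 'dz': np.float64(-0.8), 'res': 1.36}
wrist {'n': 21199, 'ctr': array([572.4, 143.1]), 'L': np.float64(123.9), 'ang': np.float64(-1435.93), 'dz': np.float64(0.1), 'res': 0.32}
side {'n': 1425, 'ctr': array([569.4, 142.8]), 'L': np.float64(128.7), 'ang': np.float64(5.08), 'dz': np.float64(-0.8), 'res': 1.46}
in view 0
```

View pics/w3.png

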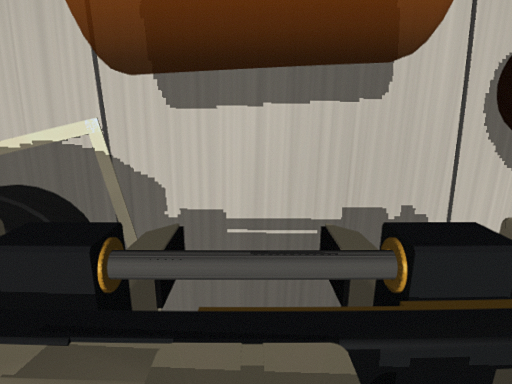

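The wrist view (9th) shows the glass at rest ahead of the fingers at (255,30), well clear of the mould at (40,220). I rise to measure the band and the glass from above with the wrist camera.

```bash
python3 roll.py 560 60 245 4.3
```

```text
t 37.47 at [574.8   9.5  37.3   1.2] w 73.6 F [-0.5 -0.1  0. ]
[560.   60.  245.    4.3] [[-0.0417, -0.0014, -0.0096, -0.62], [-0.0834, -0.0029, -0.0193, -1.24], [-0.1252, -0.0043, -0.0289, -1.85], [-0.1669, -0.0058, -0.0385, -2.47], [-0.2086, -0.0072, -0.0482, -3.09]]
```

Request:
step_arm(
  targets=[
    [[-0.038, -0.001, -0.004, -0.6], [-0.076, -0.003, -0.01, -1.2], [-0.114, -0.004, -0.02, -1.9], [-0.152, -0.006, -0.03, -2.5], [-0.19, -0.007, -0.045, -3.1]],
  ],
  jaw=1,
)

```text
time: 37.88
tool_pos: [560.1, 57.3, 228.3]
tcp_rot: [1.133, 1.537, -0.362]
contact_force: [2.0, -0.1, -0.7]
grip_width: 44.7
```

Request:
step_arm(
  targets=[
    [[0, 0, 0, 0], [0, 0, 0, 0], [0, 0, 0, 0], [0, 0, 0, 0], [0, 0, 0, 0]],
  ],
)

```text
time: 38.3
tool_pos: [559.4, 57.1, 226.4]
tcp_rot: [1.093, 1.541, -0.402]
contact_force: [-0.8, -0.2, 0.2]
grip_width: 11.4
```

```bash
python3 st.py; cat > bw.py <<'E'
from h import *
from gl import glass
import sys
c=cam('wrist'); g=glass(c); print(g, 'ang mod', (g['ang']+90)%180-90 if g else None)
hs=cv2.cvtColor(c['color'],cv2.COLOR_RGB2HSV); V=hs[...,2].astype(int); h,w=V.shape
v,u=np.mgrid[:h,:w]; X=plane(c,np.c_[u.ravel(),v.ravel()],0)[:,:2].reshape(h,w,2); P=pts(c)
m=(abs(X[...,0]-598)<130)&(abs(X[...,1]-198)<40)&(P[...,2]<12)&(hs[...,1]>25)&(c['depth']>0)
print('px',m.sum(), np.percentile(V[m],[5,50,95]) if m.sum() else '')
# yellowish-white paint: hue/sat differ from bench
print('hsv med',np.median(hs[m],0))
b=m&(V>np.percentile(V[m],50)+12)
n,l,st,_=cv2.connectedComponentsWithStats(b.astype(np.uint8)); b=l==1+np.argmax(st[1:,4]); B=X[b]
r=cv2.minAreaRect(B.astype(np.float32)); print('band wrist',b.sum(),[np.round(q,2) for q in r],'x',B[:,0].min(),B[:,0].max())
cv2.imwrite('pics/%s.png'%sys.argv[1],c['color'][:,:,::-1])
E
python3 bw.py w4
```

```text
t 38.3 q [-1.6 22.7 82.7 -0.7 73.  -5.8] pose [559.4  57.1 226.4   4.3] xaxis [ 0.028 -0.012 -1.   ] w 11.4 F [-0.8 -0.2  0.2]
{'n': 13581, 'ctr': array([572.4, 142.8]), 'L': np.float64(125.4), 'ang': np.float64(3.96), 'dz': np.float64(-0.0), 'res': 0.45} ang mod 3.9599999999999937
px 919 [ 27. 164. 249.]
hsv med [ 28.  34. 164.]
band wrist 100 [array([673.79, 198.14]), array([50.02, 28.38]), np.float64(15.02)] x 645.9580465542584 696.372565594251
```

View pics/w4.png

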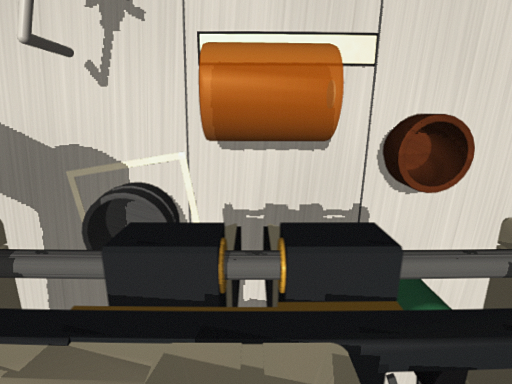

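The wrist view (10th) shows the band behind the glass with corners at about (198,32), (377,35) and (376,65). The glass spans columns 200–342, and the mould is in the square at (130,215).

```bash
python3 - <<'E'
from h import *
im=cv2.imread('pics/w4.png'); c=cam('wrist')
print(plane(c,[(198,32),(378,34.5),(376.5,66),(345,65)],0).round(1))
X=lambda p:plane(c,p,0)
V=im.max(2).astype(int)
print('row 40, cols 190-206',V[40,190:206],'cols 368-384',V[40,368:384]); print('col 360 rows 26-74',V[26:74,360]); print('col 210 rows 26-44',V[26:44,210])
E
python3 roll.py 470 100 150 4.2
```

```text
[[493.1 205.3   0. ]
 [696.7 220.1   0. ]
 [700.6 186.4   0. ]
 [663.3 184.1   0. ]]
row 40, cols 190-206 [217 218 213 208 217 222 220  90  28 121 255 251 246 246 246 247] cols 368-384 [241 241 241 241 241 242 245 239 149  42  60 131 198 214 213 215]
col 360 rows 26-74 [213 213 216 213 218 211 151  28  50 192 251 243 241 241 241 241 240 241
 242 241 242 241 241 241 241 241 241 241 241 242 242 242 242 240 242 245
 247 163  27  57 163 225 220 216 216 215 216 217]
col 210 rows 26-44 [218 218 221 223 229 121  32  80 255 252 247 246 246 246 252 254 144 149]
t 38.4 at [559.7  57.  226.9   4.3] w 3.6 F [-1.1 -0.7  0.8]
[470.  100.  150.    4.2] [[0.0147, -0.0177, -0.0101, 0.03], [0.0295, -0.0353, -0.0203, 0.05], [0.0442, -0.053, -0.0304, 0.08], [0.059, -0.0707, -0.0405, 0.1], [0.0737, -0.0883, -0.0506, 0.13]]
```

```bash
python3 - <<'E'
from h import *
for n in('wrist','top','side'):
    c=cam(n); P=pts(c); hs=cv2.cvtColor(c['color'],cv2.COLOR_RGB2HSV)
    m=(hs[...,1]>120)&(hs[...,0]<20)&(c['depth']>0)&(P[...,2]>20)&(P[...,2]<110)&(P[...,0]>480)&(P[...,0]<680)&(P[...,1]>90)&(P[...,1]<200)
    M=P[m]
    if len(M)<50: print(n,'few'); continue
    d=np.array([np.cos(np.radians(4.1)),np.sin(np.radians(4.1))]); q=(M[:,:2]-[596.2,196.3])@d
    T=M[:,2]>90
    print(n,len(M),'axial ends rel. band centre: all',np.percentile(q,[0,.2,1,99,99.8,100]).round(1),'top ridge',T.sum(),np.percentile(q[T],[0,1,99,100]).round(1) if T.sum() else '')
# silhouette: leftmost/rightmost columns on ridge in wrist image
c=cam('wrist'); hs=cv2.cvtColor(c['color'],cv2.COLOR_RGB2HSV); o=(hs[...,1]>120)&(hs[...,0]<20)
for r in (55,70,90,110,125):
    k=np.nonzero(o[r,150:375])[0]+150; print(r,k.min(),k.max(), plane(c,[(k.min(),r),(k.max(),r)],96)[:,:2].round(1).tolist(),plane(c,[(k.min(),r),(k.max(),r)],70)[:,:2].round(1).tolist())
E
```

```text
wrist 13573 axial ends rel. band centre: all [-91.9 -90.8 -89.5  34.4  35.7  36.3] top ridge 7698 [-91.6 -89.3  34.4  36.3]
top 509 axial ends rel. band centre: all [-89.5 -89.2 -89.    1.5   2.5   2.8] top ridge 388 [-88.8 -87.9   2.    2.8]
side 1424 axial ends rel. band centre: all [-95.3 -95.  -94.3  31.8  34.   36.6] top ridge 495 [-94.5 -93.2  32.9  36.6]
55 198 338 [[508.4, 167.0], [628.6, 176.8]] [[504.7, 170.9], [635.7, 181.6]]
70 198 340 [[508.8, 154.9], [632.1, 164.8]] [[505.2, 157.7], [639.5, 168.5]]
90 198 341 [[509.4, 138.4], [635.3, 148.3]] [[505.8, 139.7], [643.1, 150.5]]
110 200 338 [[511.8, 121.5], [635.1, 131.0]] [[508.4, 121.3], [642.8, 131.6]]
125 202 335 [[514.0, 108.6], [634.2, 117.6]] [[510.8, 107.2], [641.9, 117.0]]
```

The low-x end sits 93 mm from the band centre with 100 mm allowed, and the axis (4.0°) is parallel to the band (4.2°). So there's no need for an axial push; I just roll it the last 52 mm.

```bash
python3 -c "
from plan import *
plan([[574,57,120,4.1],[574,57,40,4.1]])"
```

```text
t 38.6 at [560.1  57.1 227.9   4.3] w 0.7 F [ 0.8 -0.1 -0.2]
[574.   57.  120.    4.1] [[0.0216, 0.0021, -0.0001, 0.05], [0.0433, 0.0043, -0.0001, 0.1], [0.0649, 0.0064, -0.0002, 0.14], [0.0866, 0.0085, -0.0003, 0.19], [0.1082, 0.0107, -0.0003, 0.24]]
[574.   57.   40.    4.1] [[0.016, -0.0005, -0.0002, -0.0], [0.032, -0.0009, -0.0004, -0.0], [0.048, -0.0014, -0.0007, -0.0], [0.064, -0.0019, -0.0009, -0.0], [0.08, -0.0024, -0.0011, -0.0]]
```

Request:
step_arm(
  targets=[
    [[0.022, 0.002, 0, 0], [0.043, 0.004, 0, 0.1], [0.065, 0.006, 0, 0.1], [0.087, 0.009, 0, 0.2], [0.108, 0.011, 0, 0.2]],
  ],
  jaw=0.2,
)

```text
time: 39.02
tool_pos: [574.5, 56.6, 119.1]
tcp_rot: [1.132, 1.538, -0.367]
contact_force: [-0.1, -0.2, -0.7]
grip_width: 29.1
```

Request:
step_arm(
  targets=[
    [[0.016, 0, 0, 0], [0.032, -0.001, 0, 0], [0.048, -0.001, -0.001, 0], [0.064, -0.002, -0.001, 0], [0.08, -0.002, -0.001, 0]],
  ],
)

```text
time: 39.43
tool_pos: [574.8, 56.4, 38.2]
tcp_rot: [1.129, 1.538, -0.37]
contact_force: [0.4, 0.6, 0.5]
grip_width: 62.3
```

```bash
python3 st.py; python3 -c "
from plan import *
plan([[573,81,40,4.1],[572,100,40,4.1],[571,118,40,4.1],[570,130,40,4.1]])"
```

```text
t 39.4333 q [-1.6 36.1 93.1 -0.8 49.1 -5.2] pose [574.8  56.4  38.2   4.1] xaxis [ 0.03  -0.012 -0.999] w 62.3 F [0.4 0.6 0.5]
t 39.43 at [574.8  56.4  38.2   4.1] w 62.3 F [0.4 0.6 0.5]
[573.   81.   40.    4.1] [[-0.0004, 0.0, -0.0049, 0.0], [-0.0009, 0.0, -0.0098, 0.01], [-0.0013, 0.0, -0.0148, 0.01], [-0.0017, 0.0001, -0.0197, 0.01], [-0.0021, 0.0001, -0.0246, 0.02]]
[572.  100.   40.    4.1] [[-0.0001, 0.0001, -0.0038, -0.0], [-0.0001, 0.0001, -0.0076, -0.0], [-0.0002, 0.0002, -0.0114, -0.0], [-0.0002, 0.0003, -0.0152, -0.0], [-0.0003, 0.0004, -0.019, -0.0]]
[571.  118.   40.    4.1] [[-0.0, 0.0001, -0.0036, -0.0], [-0.0001, 0.0001, -0.0072, -0.0], [-0.0001, 0.0002, -0.0108, -0.0], [-0.0002, 0.0002, -0.0144, -0.0], [-0.0002, 0.0003, -0.018, -0.0]]
[570.  130.   40.    4.1] [[-0.0, -0.0, -0.0024, -0.0], [-0.0001, -0.0001, -0.0048, -0.0], [-0.0001, -0.0001, -0.0072, -0.0], [-0.0001, -0.0001, -0.0096, -0.0], [-0.0002, -0.0001, -0.012, -0.0]]
```

Request:
step_arm(
  targets=[
    [[0, 0, -0.006, 0], [-0.001, 0, -0.011, 0], [-0.001, 0, -0.015, 0], [-0.002, 0, -0.019, 0], [-0.002, 0, -0.022, 0]],
  ],
)

```text
time: 39.85
tool_pos: [573.9, 79.2, 41.3]
tcp_rot: [1.156, 1.536, -0.342]
contact_force: [0.7, 0.2, -0.1]
grip_width: 73.2
```

Request:
step_arm(
  targets=[
    [[0, 0, -0.003, 0], [0, 0, -0.006, 0], [0, 0, -0.009, 0], [0, 0, -0.012, 0], [0, 0, -0.015, 0]],
  ],
)

```text
time: 40.27
tool_pos: [572.8, 94.4, 41.1]
tcp_rot: [1.157, 1.536, -0.342]
contact_force: [0.3, 0.3, -0.1]
grip_width: 73.7
```

Request:
step_arm(
  targets=[
    [[0, 0, -0.003, 0], [0, 0, -0.006, 0], [0, 0, -0.009, 0], [0, 0, -0.012, 0], [0, 0, -0.015, 0]],
  ],
)

```text
time: 40.68
tool_pos: [571.6, 109.7, 40.8]
tcp_rot: [1.157, 1.536, -0.342]
contact_force: [0.1, -0.7, 0.6]
grip_width: 73.1
```

Request:
step_arm(
  targets=[
    [[0, 0, -0.0028, 0], [0, 0, -0.0055, 0], [0, 0, -0.008, 0], [0, 0, -0.01, 0], [0, 0, -0.012, 0]],
  ],
)

```text
time: 41.1
tool_pos: [570.7, 121.9, 40.6]
tcp_rot: [1.154, 1.536, -0.344]
contact_force: [0.6, 0.6, 0.3]
grip_width: 73.5
```

Request:
step_arm(
  targets=[
    [[0, 0, -0.0018, 0], [0, 0, -0.0035, 0], [0, 0, -0.005, 0], [0, 0, -0.0065, 0], [0, 0, -0.008, 0]],
  ],
)

```text
time: 41.52
tool_pos: [570.2, 129.9, 40.5]
tcp_rot: [1.155, 1.536, -0.344]
contact_force: [0.1, -0.9, 0.2]
grip_width: 73.6
```

```bash
python3 st.py; python3 gl.py; python3 gl.py
```

```text
t 41.5167 q [ 5.8 36.5 91.7 -1.1 50.   2.4] pose [570.2 129.9  40.5   4.1] xaxis [ 0.033 -0.012 -0.999] w 73.6 F [ 0.1 -0.9  0.2]
wrist {'n': 78121, 'ctr': array([569.5, 187.6]), 'L': np.float64(124.8), 'ang': np.float64(4.07), 'dz': np.float64(-0.0), 'res': 0.34}
side {'n': 1503, 'ctr': array([566. , 188.6]), 'L': np.float64(127.7), 'ang': np.float64(4.56), 'dz': np.float64(-0.6), 'res': 1.46}
wrist {'n': 78648, 'ctr': array([569.4, 189.1]), 'L': np.float64(124.8), 'ang': np.float64(4.08), 'dz': np.float64(-0.0), 'res': 0.35}
side {'n': 1513, 'ctr': array([566. , 189.9]), 'L': np.float64(127.9), 'ang': np.float64(4.45), 'dz': np.float64(-0.8), 'res': 1.45}
```

Request:
step_arm(
  targets=[
    [[0, 0, 0, 0], [0, 0, 0, 0], [0, 0, 0, 0], [0, 0, 0, 0], [0, 0, 0, 0]],
  ],
)

```text
time: 42.13
tool_pos: [570.1, 129.9, 40.5]
tcp_rot: [1.155, 1.536, -0.344]
contact_force: [0.2, -0.3, -1.1]
grip_width: 73.5
```

```bash
python3 st.py; python3 gl.py; python3 gl.py
```

```text
t 42.1333 q [ 5.8 36.5 91.8 -1.1 50.   2.4] pose [570.1 129.9  40.5   4.1] xaxis [ 0.033 -0.012 -0.999] w 73.5 F [ 0.2 -0.3 -1.1]
wrist {'n': 79738, 'ctr': array([569.3, 190.5]), 'L': np.float64(124.8), 'ang': np.float64(4.06), 'dz': np.float64(-0.0), 'res': 0.35}
side {'n': 1517, 'ctr': array([566.1, 190.7]), 'L': np.float64(128.2), 'ang': np.float64(4.82), 'dz': np.float64(-0.7), 'res': 1.35}
wrist {'n': 79682, 'ctr': array([569.3, 190.5]), 'L': np.float64(124.8), 'ang': np.float64(4.06), 'dz': np.float64(-0.0), 'res': 0.34}
side {'n': 1515, 'ctr': array([566.1, 190.7]), 'L': np.float64(128.3), 'ang': np.float64(4.71), 'dz': np.float64(-0.7), 'res': 1.47}
```

Request:
step_arm(
  targets=[
    [[0, 0, -0.0015, 0], [0, 0, -0.003, 0], [0, 0, -0.004, 0], [0, 0, -0.005, 0], [0, 0, -0.006, 0]],
  ],
)

```text
time: 42.75
tool_pos: [569.6, 136.0, 40.3]
tcp_rot: [1.154, 1.536, -0.344]
contact_force: [-0.4, -0.5, 0.1]
grip_width: 73.4
```

Request:
step_arm(
  targets=[
    [[0, 0, 0.003, 0], [0, 0, 0.01, 0], [0, 0, 0.02, 0], [0, 0, 0.035, 0], [0, 0, 0.05, 0]],
  ],
)

```text
time: 43.17
tool_pos: [573.2, 84.9, 41.1]
tcp_rot: [1.15, 1.536, -0.348]
contact_force: [0.2, 0.0, 0.6]
grip_width: 73.7
```

Request:
step_arm(
  targets=[
    [[-0.02, 0, 0.01, 0], [-0.05, 0, 0.02, 0], [-0.085, 0, 0.02, 0], [-0.12, 0, 0.02, 0], [-0.155, 0, 0.02, 0]],
  ],
)

```text
time: 43.58
tool_pos: [569.3, 65.3, 197.8]
tcp_rot: [1.142, 1.536, -0.357]
contact_force: [0.4, 0.1, -0.9]
grip_width: 73.6
```

Request:
step_arm(
  targets=[
    [[-0.01, 0, 0, 0], [-0.02, 0, 0, 0], [-0.03, 0, 0, 0], [-0.03, 0, 0, 0], [-0.03, 0, 0, 0]],
  ],
  jaw=0,
)

```text
time: 44.0
tool_pos: [568.1, 65.4, 227.1]
tcp_rot: [1.13, 1.538, -0.37]
contact_force: [-0.1, -0.2, 0.3]
grip_width: 91.9
```

```bash
python3 st.py; python3 gl.py; python3 gl.py; python3 mm.py; python3 v.py f; python3 - <<'E'
import cv2,pickle
cs=pickle.load(open('c_f.pkl','rb'))
import numpy as np
w=cs['wrist']['color']; t=cs['top']['color'][90:290,60:380]
im=np.vstack([np.pad(cv2.resize(w,(400,300)),((0,0),(0,0),(0,0))),]); t=cv2.resize(t,(400,300)); s=cv2.resize(cs['side']['color'],(800,600))[150:450]
cv2.imwrite('pics/f2.png',np.vstack([np.hstack([im,t]),s])[:,:,::-1])
E
```

```text
t 44.0 q [-0.7 23.5 81.3 -0.7 73.4 -4.6] pose [568.1  65.4 227.1   4.1] xaxis [ 0.031 -0.012 -0.999] w 91.9 F [-0.1 -0.2  0.3]
wrist {'n': 13924, 'ctr': array([568.9, 194.3]), 'L': np.float64(125.5), 'ang': np.float64(4.07), 'dz': np.float64(-0.1), 'res': 0.44}
side {'n': 1508, 'ctr': array([565.3, 194.5]), 'L': np.float64(128.0), 'ang': np.float64(4.83), 'dz': np.float64(-0.8), 'res': 1.38}
wrist {'n': 13953, 'ctr': array([568.9, 194.3]), 'L': np.float64(125.6), 'ang': np.float64(4.04), 'dz': np.float64(-0.1), 'res': 0.45}
side {'n': 1513, 'ctr': array([565.5, 194.6]), 'L': np.float64(127.7), 'ang': np.float64(4.79), 'dz': np.float64(-0.6), 'res': 1.41}
top (183, array([428.2, -17.8]), array([430.1, -18.6]), np.float64(0.0))
side (226, array([424.2, -16.8]), array([425.1, -18.5]), np.float64(0.0))
```

View pics/f2.png

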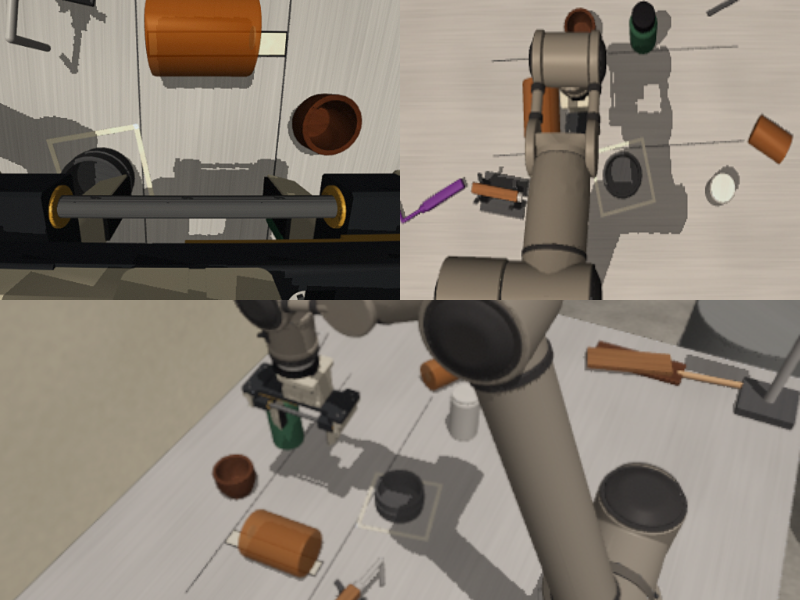

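The last view (11th) shows the glass on the band, with white showing past both of its ends at (232,540) and (318,568) in the side part. The mould is inside the square at (398,495), the hook is in its rest, and the bystanders look untouched. I hand the job in.

```bash
python3 -c "
from plant import bot
print(bot.close_job())"
```

```text
the job is handed in; nothing more can be done
None
```

I dragged the mould into the square with the hook and put the hook back in its rest. I then rolled the glass onto the band with two gentle pushes and a nudge, and handed the job in at about 44.5 s of the 72 s allowed.

**Last checks**
- **Mould:** centre at about (427–430, -18.5), against a square centre of (428, -18), so it lies inside.
- **Hook:** lying in the rest with its handle top at z ≈ 112 mm.
- **Glass:** at rest at (569, 194.3), on the band's centre line to within about 2 mm. Its axis is at 4.1°, against about 4.2° for the band, measured from the wrist camera.
- **Everything else:** flask, can and cup look untouched. The gripper is open and clear of everything.

**Weak points and disagreements**
- **Glass position along the band:** it sits about 28 mm off the band's middle lengthwise, so its low-x end has only about 7 mm to spare. Gentle pushing could not steer it. In the last picture the band shows past both ends of the glass.
- **Cameras:** they differ by 3–4 mm on the glass and band positions. The top and side cameras also put the band's angle at 4.7–4.9°.
- **Early mistake:** the last joint ran into its range stop when I turned the wrong way. That tilted the tool by about 7°. I unwound it and brought the tilt down to about 2°, which stayed for the rest of the job.

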